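Load the carriers and shut the push-latch door

TASK

Load the sample carriers for the next marking run: push the door of the grey loading box inward until its catch lets it spring open, put every carrier on the table into a nest of its own, bar upwards, and press each one down until the sprung noses snap over it and it sits level on the floor of its nest. Then swing the door down and push it in until it catches, so that it stays shut and flush when you let go; leave the carton and the tape roll where they are.

Things in the scene. Friction and masses are not known exactly. Their poses are not given: they have to be found in the camera images.
- loader: Grey loading box, fixed to the table, 160 x 344 mm (x, y), top sloping from 74 mm high at the front to 94 mm at the rear, walls 6 mm. Origin: centre of its underside; x to the rear (away from the robot at yaw 0), y left, z up. Inside, four nests lie side by side along y, 80 mm apart, long side along x, 2 mm wider than a carrier on every side, between fences up to 34 mm above the table.
- nest0 (a point): Leftmost nest (box y = +120 mm): centre of its floor, 18 mm above the table, axes as the box. Sprung noses stand out of its long sides: a carrier laid in stops on them, underside about 12 mm above the floor; 5 to 15 N straight down on the bar's top drives it past them to the floor, where they hold it (bar top then 56 mm above the table).
- nest1 (a point): Nest like nest0, at box y = +40 mm: centre of its floor, 18 mm above the table, axes as the box.
- nest2 (a point): Nest like nest0, at box y = -40 mm: centre of its floor, 18 mm above the table, axes as the box.
- nest3 (a point): Nest like nest0, at box y = -120 mm: centre of its floor, 18 mm above the table, axes as the box.
- door (a joint): Angle (rad) of the door, hinged along its rear edge. 0: shut, flush, caught. Positive: open upward (stop 2.05). Negative: pushed in (stop -0.065, 8 mm at the pad). Push-push catch: pushed in to the stop (about 5 to 10 N) and let go, a shut door is freed and springs to 2.05 within 3 s and stays; swung down against the spring (under 8 N) to the inner stop and let go, it returns to 0, caught.
- door_press (a point): Centre of the round black press pad (26 mm across) on the outer face of the aluminium door that fills the sloping top of the box; door 146 mm from hinge to free edge, 328 mm wide, 5 mm thick. The pad lies 121 mm from the hinge line, mid-width, and moves with the door; axes as the box while shut.
- door_edge (a point): Middle of the door's free edge, on the outer face, 146 mm from the hinge line. It moves with the door. A small latch tongue stands out about 25 mm from the inner face close to it; the open door leans back and stands some 230 mm above the table.
- door_hinge (a point): Middle of the door's hinge line, at x = +75, y = 0, z = 90 mm in the box; the hinge runs along the box's y. The shut door slopes down from it towards the front by 0.125 rad; its outer face lies 3 mm above the hinge plane.
- carrier0: Sample carrier: aluminium plate 84 x 60 x 8 mm (x, y, z), edges chamfered 2 mm, with a black upright grip bar mid-top: 50 mm long along x, 14 mm thick along y, rising 30 mm above the plate (38 mm in all); 0.14 kg. Thin dark coupons are fixed beside the bar. Origin: centre of the underside, z up. Half a turn makes no difference. Three or four carriers are present; an absent one reads None.
- carrier1: Sample carrier, the same as carrier0; may be absent (None).
- carrier2: Sample carrier, the same as carrier0; may be absent (None).
- carrier3: Sample carrier, the same as carrier0; may be absent (None).
- lens_wipes: Small white and blue carton, 60 x 90 x 28 mm, beyond the carriers; leave alone. Origin: centre of the underside.
- tape_1: Roll of masking tape lying flat, 97 mm across, 25 mm high, beyond the carriers; leave alone. Origin: centre of the underside.
Not all that is in view belongs to the job. What is shaped like the carrier0 but purple is not meant.

How it is judged:
On the way, in this order (a step that is already met when the one before it is completed fails the run):
1. the door is pushed inward (value of joint door below -0.03 rad), for 0.02 s.
2. the door has sprung open (value of joint door above 1.4 rad), for 0.2 s.
3. with the door open, every carrier sits level on the floor of a nest (value of joint door above 1 rad and z of carrier0 in the frame of loader between 0.015 and 0.0205 m and angle between each of carrier0, carrier1, carrier2, carrier3's own z axis and vertical below 0.05 rad and (horizontal distance between carrier0 and nest0 below 0.006 m or horizontal distance between carrier0 and nest1 below 0.006 m or horizontal distance between carrier0 and nest2 below 0.006 m or horizontal distance between carrier0 and nest3 below 0.006 m) and z of carrier1 in the frame of loader between 0.015 and 0.0205 m and (horizontal distance between carrier1 and nest0 below 0.006 m or horizontal distance between carrier1 and nest1 below 0.006 m or horizontal distance between carrier1 and nest2 below 0.006 m or horizontal distance between carrier1 and nest3 below 0.006 m) and z of carrier2 in the frame of loader between 0.015 and 0.0205 m and (horizontal distance between carrier2 and nest0 below 0.006 m or horizontal distance between carrier2 and nest1 below 0.006 m or horizontal distance between carrier2 and nest2 below 0.006 m or horizontal distance between carrier2 and nest3 below 0.006 m) and z of carrier3 in the frame of loader between 0.015 and 0.0205 m and (horizontal distance between carrier3 and nest0 below 0.006 m or horizontal distance between carrier3 and nest1 below 0.006 m or horizontal distance between carrier3 and nest2 below 0.006 m or horizontal distance between carrier3 and nest3 below 0.006 m)), for 0.3 s.
At the end, for the whole second after the job is handed in: The door is shut and held by its catch (within 0.015 rad of 0), and every carrier present sits in a nest of its own: within 6 mm of the nest's centre, level within 0.05 rad, its underside at most 2.5 mm above the nest floor (value of joint door between -0.015 and 0.015 rad and z of carrier0 in the frame of loader between 0.015 and 0.0205 m and angle between each of carrier0, carrier1, carrier2, carrier3's own z axis and vertical below 0.05 rad and (horizontal distance between carrier0 and nest0 below 0.006 m or horizontal distance between carrier0 and nest1 below 0.006 m or horizontal distance between carrier0 and nest2 below 0.006 m or horizontal distance between carrier0 and nest3 below 0.006 m) and z of carrier1 in the frame of loader between 0.015 and 0.0205 m and (horizontal distance between carrier1 and nest0 below 0.006 m or horizontal distance between carrier1 and nest1 below 0.006 m or horizontal distance between carrier1 and nest2 below 0.006 m or horizontal distance between carrier1 and nest3 below 0.006 m) and z of carrier2 in the frame of loader between 0.015 and 0.0205 m and (horizontal distance between carrier2 and nest0 below 0.006 m or horizontal distance between carrier2 and nest1 below 0.006 m or horizontal distance between carrier2 and nest2 below 0.006 m or horizontal distance between carrier2 and nest3 below 0.006 m) and z of carrier3 in the frame of loader between 0.015 and 0.0205 m and (horizontal distance between carrier3 and nest0 below 0.006 m or horizontal distance between carrier3 and nest1 below 0.006 m or horizontal distance between carrier3 and nest2 below 0.006 m or horizontal distance between carrier3 and nest3 below 0.006 m)); the robot touches nothing.
It fails at once if the carton is pushed aside (more than 30 mm) (distance of lens_wipes from where it was at the start of the episode above 0.03 m).
It fails at once if the tape roll is pushed aside (more than 30 mm) (distance of tape_1 from where it was at the start of the episode above 0.03 m).
Of carrier0, carrier1, carrier2, carrier3 only 3 to 4 are there at a start; the rules pass over those that are not, and their reading is None.
At some moment in a run one of carrier0, carrier1, carrier2, carrier3 may be knocked a few centimetres aside while the robot is not near it.
Once in a run the grip may slacken for a moment while it holds something.
It also fails if it takes over 210 s, if anything falls off the work surface, if the arm or the gripper's body presses on something with over 40 N, if the wrist force passes 120 N, or if a joint passes its speed limit or range.

ROBOT

A 7-joint arm with a two-finger parallel gripper is mounted at the origin on a cart in front of the work surface, level with it; the furniture and walls round the work are solid. World frame = base frame: x ahead of the robot, y to its left, z up, the work surface at z = 0. Lengths are in m, angles in rad, forces in N, time in s.
With the tool pointing down it reaches from about 0.4 to 0.85 m from the base axis. Payload 4.5 kg.
Tool frame: the origin (TCP) lies at the very end of the fingers, on their centre line; the grasp point (between the pads) lies 19 mm behind it (r.grip_depth is the distance from the TCP to the grasp point, in m); z points along the fingers, x is the direction in which the jaws open and shut, and the axes are right-handed (so a half turn about z gives the same grasp; the last joint's range is limited). The gripper opens to 88 mm and grips with 3 to 60 N. Pads are 18 mm wide; open, the fingers measure 123 mm over their backs; the gripper's body (75 mm by 187 mm) begins 45 mm behind the grasp point.
Start: joints at [1.188, 0.689, -0.195, 1.565, 0.157, 0.902, -0.215], TCP at [0.253, -0.572, 0.2] pointing down, gripper open.
Joint ranges: [-3.01, 3.01], [-0.46, 2.08], [-1.47, 1.51], [0.13, 2.56], [-1, 4.14], [0.04, 2.09], [-2.66, 2.66]. Speed limits (rad/s): [2.57, 2.57, 3.14, 3.14, 3.14, 3.14, 3.14].

INTERFACE

Orientations are given as a unit quaternion [x, y, z, w].
In Python, from plant import r gives the robot as it stands. The module is installed in compiled form; this text tells all that it offers.
- The arm moves only by the shell command python3 -m jog 'ROWS' [FORCE]. ROWS is JSON, a list of rows, each a list of 5 numbers: the shift along the tool's x, y, z in units of 1 m (1.0 is 1 m), then the turn about the tool's z in units of 360 degrees (1.0 is 360 degrees), then the closure, from 0 (fully open) to 1 (shut). In form: [[dx, dy, dz, yaw, fingers], ...]. A call has 1 to 20 rows; each row shifts and turns the commanded pose from where the row before left it, along the tool's axes as they then stand; what a row does not reach is not made up. A row lasts 1/10 s, in which the tool goes at most 50 mm and 8.59 degrees, less where a joint would pass 70% of its speed; a pose out of reach is approached as far as the arm can. A call with a number of a shift or a turn outside -1 to 1 is refused whole. A call with a gripper value outside its range is refused whole. The fingers move at their own pace and stop on an object; FORCE is the grip in N (left out, the last holds). Time passes only in rows, so rows that do not move let the fingers close. It gives the time, the measured TCP pose, the force and the opening at its end, in the units of the state.
- r.get_state(): the state, without advancing time (a new reading comes with each control period).
- r.snapshot(name): name is "side" or "top"; returns the picture (480x640x3 uint8, red, green, blue); there is no depth.
- r.get_calibration(name): a dict with "mtx" (3x3 intrinsics, pixels), "dist" ([k1, k2, p1, p2, k3] as OpenCV has them; the pictures are not rectified), "R" (3x3) and "t" (3): a world point X has camera coordinates R X + t. Camera axes: x right, y down, z forward; pixel columns grow to the right and rows downward; lengths in m; the calibration is good to about 2 mm. A picture is of the moment at which its call begins. get_calibration takes no time and is no camera call.
- r.finish_job(): hands the job in, once; it reports no verdict.
Trained networks look in the newest picture that a camera, given by its name, has taken for a name from the list of things; names that differ only in an ending like _2 or _b are one class to them, and where a whole thing is asked for, a point or a joint stands for the part that bears it (a point fixed in the world has none). Each returns a list of dicts, best first, with "score" (0 to 1); they miss things now and then, are a little off and sometimes report something else, mostly with a low value. They report only what shows in the picture. A call takes as long as a camera call. They do not tell look-alikes from the thing itself.
- r.cut_out(thing, camera): "pixels" (480x640 bool, what is visible of it) and "rect" ([left, top, right, bottom] in pixels, round what is visible of it).
The state is a dict: "clock": time; "q": joint angles; "qd": joint speeds; "joint_torque": joint torques, N m; "tool_pos": TCP position; "eef_rot": TCP orientation; "contact_force": force on the tool from outside, world axes, zero at the start; "moment": the same for the moment, N m; "opening": opening from 0.0 (shut) to 1.0 (fully open).
Only numpy, scipy, OpenCV 4.12 (cv2) and the standard library are available. Lean on these libraries where they do the work, as an engineer would, in place of code of your own. Each camera call takes 0.05 s, during which the arm holds its last target.

## Working session

There is one attempt and no reset: what is moved stays moved. The work goes in short steps, Python scripts to look and compute and a shell command to move; the robot and the scene stay as the last step left them, time stands still between calls to the robot, and variables do not carry over. Pictures are saved under pics/ and viewed, and the job is handed in when it is done.

```bash
mkdir -p pics; python3 - <<'E'
from plant import r
import cv2
s=r.get_state()
for k,v in s.items(): print(k,v)
for n in("top","side"):
    im=r.snapshot(n); cv2.imwrite(f"pics/{n}0.png",im[:,:,::-1])
    print(n,r.get_calibration(n))
E
```

```text
clock 0.0
q [ 1.1878154   0.68995066 -0.19449057  1.56635968  0.15732915  0.90247179
 -0.21508136]
qd [ 0.00038    -0.00031934  0.00021559  0.00126056  0.00074665  0.00032199
  0.00044999]
joint_torque [ 8.84106885e-05 -5.27558362e+01 -1.26692556e+00 -1.53425235e+01
 -5.26364415e-02  6.46878878e-03  1.54058671e-04]
tool_pos [ 0.25266025 -0.57089007  0.19922612]
eef_rot [ 8.38127050e-01 -5.45474327e-01 -7.95548302e-04 -4.17390301e-04]
contact_force [ 0.28351501 -0.48009541  0.1828433 ]
moment [-0.02337947 -0.04645946  0.02667719]
opening 0.9980491745252843
top {'mtx': array([[550.99353417,   0.        , 329.42917815],
       [  0.        , 550.99353417, 238.46767141],
       [  0.        ,   0.        ,   1.        ]]), 'dist': array([-0.14784035,  0.        ,  0.        ,  0.        ,  0.        ]), 'R': array([[ 0.02018664, -0.99979535,  0.0013237 ],
       [-0.99137556, -0.02018807, -0.12948723],
       [ 0.12948745,  0.00130163, -0.99158021]]), 't': array([0.09296209, 0.59313557, 1.13437702])}
side {'mtx': array([[469.76949733,   0.        , 320.17421302],
       [  0.        , 469.76949733, 234.61976823],
       [  0.        ,   0.        ,   1.        ]]), 'dist': array([-0.05157308,  0.        ,  0.        ,  0.        ,  0.        ]), 'R': array([[-0.93376897, -0.35711838, -0.02328019],
       [-0.16387895,  0.48451616, -0.85929493],
       [ 0.31814964, -0.79856781, -0.51095035]]), 't': array([0.57505079, 0.13040423, 1.04547511])}
```

View pics/top0.png

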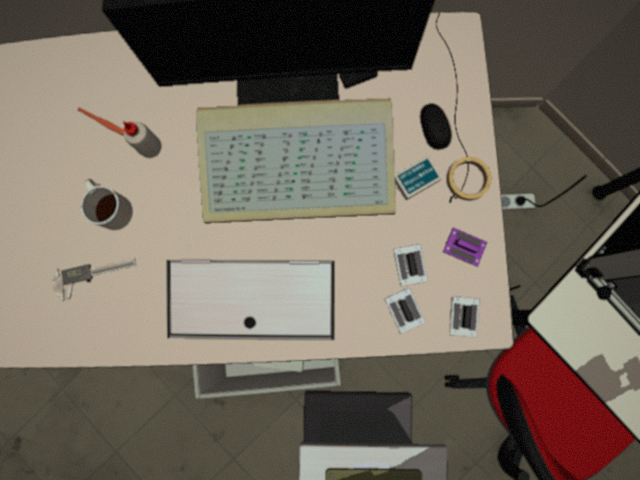

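View pics/side0.png

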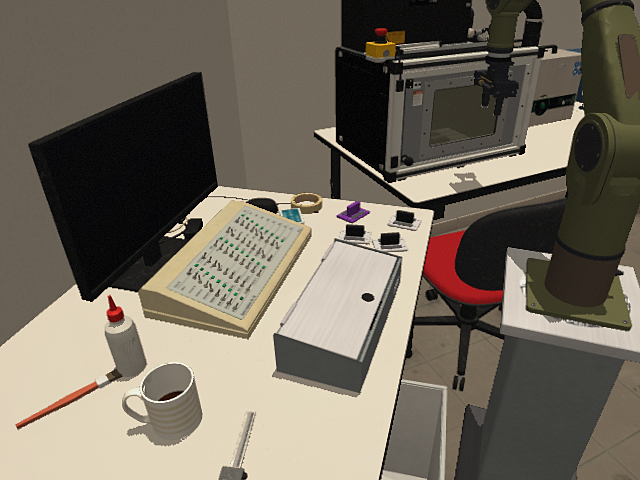

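```bash
cat > h.py <<'E'
import numpy as np, cv2
from plant import r
from scipy.optimize import minimize
from scipy.spatial.transform import Rotation as Ro
def proj(X,n):
    c=r.get_calibration(n); rv,_=cv2.Rodrigues(c["R"])
    return cv2.projectPoints(np.asarray(X,float).reshape(-1,3),rv,c["t"],c["mtx"],c["dist"])[0].reshape(-1,2)
def back(uv,n,z):
    c=r.get_calibration(n)
    p=cv2.undistortPoints(np.asarray(uv,float).reshape(-1,1,2),c["mtx"],c["dist"]).reshape(-1,2)
    d=np.c_[p,np.ones(len(p))]@c["R"]; o=-c["R"].T@c["t"]
    z=np.broadcast_to(z,len(p)); s=(z-o[2])/d[:,2]; return o+d*s[:,None]
def box(lx,ly,z0,z1): return np.array([[sx*lx/2,sy*ly/2,z] for sx in(-1,1) for sy in(-1,1) for z in(z0,z1)])
PL=box(.084,.060,0,.008); BAR=box(.05,.014,.008,.038)
def place(P,x,y,yaw,z=0):
    return P@np.array([[np.cos(yaw),np.sin(yaw),0],[-np.sin(yaw),np.cos(yaw),0],[0,0,1]])+[x,y,z]
S=4
def sil(parts,n,roi):
    x0,y0,w,h=roi; m=np.zeros((h*S,w*S),np.uint8)
    for P in parts:
        u=(proj(P,n)-[x0,y0]+.5)*S-.5
        cv2.fillConvexPoly(m,cv2.convexHull(np.round(u*16).astype(np.int32)),255,shift=4)
    return cv2.resize(m,(w,h),interpolation=cv2.INTER_AREA)/255.
def fitcar(mask,n,z=0):
    ys,xs=np.nonzero(mask); roi=(xs.min()-12,ys.min()-12,np.ptp(xs)+25,np.ptp(ys)+25)
    m=np.zeros((roi[3],roi[2])); m[ys-roi[1],xs-roi[0]]=1
    c=back([[xs.mean(),ys.mean()]],n,z+.008)[0]; best=None
    f=lambda p:np.abs(sil([place(PL,p[0],p[1],p[2],z),place(BAR,p[0],p[1],p[2],z)],n,roi)-m).sum()/m.sum()
    for a in np.arange(0,np.pi,np.pi/8):
        o=minimize(f,[c[0],c[1],a],method="Nelder-Mead",options=dict(initial_simplex=np.array([[c[0],c[1],a],[c[0]+.01,c[1],a],[c[0],c[1]+.01,a],[c[0],c[1],a+.2]]),maxiter=150))
        if best is None or o.fun<best.fun: best=o
    return best.x,best.fun
def snap(n,name):
    im=r.snapshot(n); cv2.imwrite(f"pics/{name}.png",im[:,:,::-1]); return im
def tool():
    s=r.get_state(); R=Ro.from_quat(s["eef_rot"]).as_matrix()
    return s,R
def plan(x,y,z=None,jaw=None):
    "print tool-frame shift to world target and yaw (turns) so that the jaw axis has world angle jaw (mod pi)"
    s,R=tool(); p=s["tool_pos"]; t=np.array([x,y,p[2] if z is None else z]); d=R.T@(t-p)
    a=np.arctan2(R[1,0],R[0,0]); print("tcp",p.round(4),"jaw angle",round(a,4),"F",s["contact_force"].round(1),"op",round(s["opening"],3),"t",round(s["clock"],2),"tilt",np.degrees(np.arccos(-R[2,2])).round(2))
    print("shift tool",d.round(4))
    if jaw is not None:
        da=(jaw-a+np.pi/2)%np.pi-np.pi/2
        print("turn about tool z (turns):",round(-da/2/np.pi,4),"q7",s["q"][6].round(3))
E
python3 - <<'E'
from h import *
for n in("top","side"):
    im=snap(n,n+"1")
    for th in("carrier0","loader","door","lens_wipes","tape_1"):
        for d in r.cut_out(th,n):
            s=f"{n} {th} {d['score']:.2f} {np.round(d['rect'])} {d['pixels'].sum()}"
            if th=="carrier0":
                p,e=fitcar(d["pixels"],n); s+=f" {p.round(4)} {e:.3f}"
            print(s)
E
```

```text
top carrier0 0.89 [386. 290. 425. 333.] 1054 [ 0.4421 -0.0612  0.4353] 0.059Traceback (most recent call last):
  File "<stdin>", line 8, in <module>
  File "h.py", line 30, in fitcar
    o=minimize(f,[c[0],c[1],a],method="Nelder-Mead",options=dict(initial_simplex=np.array([[c[0],c[1],a],[c[0]+.01,c[1],a],[c[0],c[1]+.01,a],[c[0],c[1],a+.2]]),maxiter=150))
    res = _minimize_neldermead(fun, x0, args, callback, bounds=bounds,
                               **options)
    fsim[j] = func(sim[j])
              ~~~~^^^^^^^^
    fx = function(np.copy(x), *(wrapper_args + args))
  File "h.py", line 28, in <lambda>
    f=lambda p:np.abs(sil([place(PL,p[0],p[1],p[2],z),place(BAR,p[0],p[1],p[2],z)],n,roi)-m).sum()/m.sum()
                      ~~~^^^^^^^^^^^^^^^^^^^^^^^^^^^^^^^^^^^^^^^^^^^^^^^^^^^^^^^^^^^^^^^^
  File "h.py", line 21, in sil
    u=(proj(P,n)-[x0,y0]+.5)*S-.5
       ~~~~^^^^^
  File "h.py", line 6, in proj
    c=r.get_calibration(n); rv,_=cv2.Rodrigues(c["R"])
ValueError: time passes only in moves, steps and waits
```

```bash
python3 - <<'E'
s=open('h.py').read()
s=s.replace("def proj(","_C={}\ndef cal(n):\n    if n not in _C: _C[n]=r.get_calibration(n)\n    return _C[n]\ndef proj(",1)
s=s.replace("c=r.get_calibration(n); rv","c=cal(n); rv").replace("    c=r.get_calibration(n)\n    p=cv2","    c=cal(n)\n    p=cv2")
open('h.py','w').write(s)
E
python3 - <<'E'
from h import *
print(r.get_state()["clock"])
for n in("top","side"):
    im=snap(n,n+"1")
    for th in("carrier0","loader","door","lens_wipes","tape_1"):
        for d in r.cut_out(th,n):
            s=f"{n} {th} {d['score']:.2f} {np.round(d['rect'])} {d['pixels'].sum()}"
            if th=="carrier0":
                p,e=fitcar(d["pixels"],n); s+=f" {p.round(4)} {e:.3f}"
            print(s)
print(r.get_state()["clock"])
E
```

```text
0.2
top carrier0 0.91 [394. 247. 428. 288.] 1049 [ 0.5416 -0.0723  3.3451] 0.059
top carrier0 0.85 [447. 295. 480. 341.] 1076 [ 0.4305 -0.1921  3.0811] 0.044
top carrier0 0.81 [443. 228. 486. 264.] 1018 [ 0.5837 -0.1942  1.183 ] 0.054
top carrier0 0.60 [386. 289. 426. 330.] 1095 [ 0.4427 -0.0608  0.4322] 0.038
top loader 0.65 [166. 259. 335. 342.] 13269
top door 0.82 [171. 259. 329. 334.] 11383
top lens_wipes 0.96 [393. 155. 443. 198.] 1165
top tape_1 0.82 [450. 157. 491. 198.] 713
side carrier0 0.92 [336. 202. 372. 223.] 397 [ 0.5844 -0.1939  1.2351] 0.094
side carrier0 0.75 [375. 232. 409. 248.] 529 [ 0.4435 -0.0608  3.6123] 0.131
side carrier0 0.64 [280. 245. 396. 360.] 7816 [0.448  0.3201 3.1213] 0.854
side carrier0 0.63 [388. 209. 423. 230.] 423 [ 0.4332 -0.1926 -0.0681] 0.178
side carrier0 0.60 [344. 222. 370. 243.] 458 [ 0.5436 -0.071   0.2483] 0.194
side loader 0.61 [272. 243. 405. 393.] 12866
side door 0.97 [279. 242. 396. 363.] 7915
side lens_wipes 0.52 [276. 210. 305. 221.] 250
side tape_1 0.93 [292. 196. 325. 211.] 464
0.8
```

```bash
cat >> h.py <<'E'
def boxpts():
    return np.array([[sx*.08,sy*.172,z] for sx in(-1,1) for sy in(-1,1) for z in(0,.074 if sx<0 else .094)])
def fitbox(masks):
    def f(p):
        e=0
        for n,m in masks: e+=np.abs(sil([place(boxpts(),*p)],n,(0,0,640,480))-m).sum()/m.sum()
        return e
    p0=[.47,.25,0.]
    return minimize(f,p0,method="Nelder-Mead",options=dict(initial_simplex=np.array([p0,[.49,.25,0],[.47,.27,0],[.47,.25,.1]]),maxiter=200))
E
python3 - <<'E'
from h import *
M={}
for n in("top","side"):
    im=snap(n,n+"2"); M[n]=(r.cut_out("loader",n)[0]["pixels"]|r.cut_out("door",n)[0]["pixels"]).astype(float)
for ns in(["top"],["side"],["top","side"]):
    o=fitbox([(n,M[n]) for n in ns]); print(ns,o.x.round(4),o.fun)
im=cv2.imread("pics/top2.png")
for p in proj(place(boxpts(),*o.x),"top"): cv2.circle(im,tuple(int(v) for v in p.round()),2,(0,0,255),-1)
pad=place(np.array([[.075-.121*np.cos(.125)-.003*np.sin(.125),0,.09-.121*np.sin(.125)+.003]]),*o.x)
print("pad",pad); q=proj(pad,"top")[0]; print(q); cv2.circle(im,tuple(int(v) for v in q.round()),2,(0,255,0),-1)
cv2.imwrite("pics/fit.png",cv2.resize(im[200:400,130:530],None,fx=2,fy=2))
E
```

```text
['top'] [0.4573 0.2645 0.0204] 0.01082460381412839
['side'] [0.4583 0.2619 0.0072] 0.021200364472704725
['top', 'side'] [0.4574 0.2643 0.0177] 0.040007334750459506
pad [[0.41196301 0.26353539 0.07791436]]
[249.5519261  321.90082724]
```

View pics/fit.png

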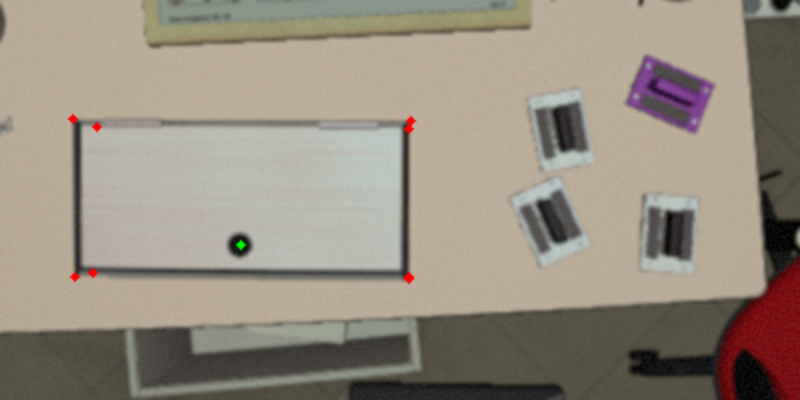

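```bash
python3 - <<'E'
from h import *
plan(.50,-.1,.2,jaw=1.588)
E
```

```text
tcp [ 0.2531 -0.5715  0.2001] jaw angle -1.1539 F [-0.6  0.1  0. ] op 0.999 t 1.1 tilt 0.01
shift tool [-0.3312 -0.4167  0.    ]
turn about tool z (turns): 0.0636 q7 -0.215
```

```bash
python3 -m jog '[[0,0,0,0.0212,0],[0,0,0,0.0212,0],[0,0,0,0.0212,0],[-0.04,-0.02,0,0,1],[-0.04,-0.02,0,0,1],[-0.04,-0.02,0,0,1],[-0.04,-0.02,0,0,1],[-0.04,-0.02,0,0,1],[-0.04,-0.02,0,0,1],[-0.04,-0.02,0,0,1],[-0.04,-0.02,0,0,1],[-0.04,-0.02,0,0,1],[-0.04,-0.02,0,0,1],[-0.04,-0.02,0,0,1],[0,0,0,0,1],[0,0,0,0,1]]' 30; python3 - <<'E'
from h import *
plan(.412,.2635,.15,jaw=1.588)
E
```

```text
clock: 2.7
tool_pos: [0.4659, -0.1268, 0.2001]
eef_rot: [0.714, -0.7, 0.0, -0.0]
contact_force: [-0.5, -0.8, -0.4]
opening: 0.006
tcp [ 0.4659 -0.1268  0.2001] jaw angle -1.5505 F [-0.5 -0.8 -0.4] op 0.006 t 2.7 tilt 0.01
shift tool [-0.3913  0.0459  0.05  ]
turn about tool z (turns): 0.0005 q7 -1.402
```

```bash
python3 -m jog '[[-0.04,0.0046,0,0,1],[-0.04,0.0046,0,0,1],[-0.04,0.0046,0,0,1],[-0.04,0.0046,0,0,1],[-0.04,0.0046,0,0,1],[-0.04,0.0046,0,0,1],[-0.04,0.0046,0,0,1],[-0.04,0.0046,0,0,1],[-0.04,0.0046,0.01,0,1],[-0.0313,0.0046,0.04,0,1],[0,0,0,0,1],[0,0,0,0,1]]'; python3 - <<'E'
from h import *
plan(.412,.2635,.09,jaw=1.588)
snap("top","top3")
E
```

```text
clock: 3.9
tool_pos: [0.4129, 0.26, 0.1501]
eef_rot: [0.713, -0.702, 0.0, 0.002]
contact_force: [0.8, -0.2, 0.6]
opening: 0.001
tcp [0.4129 0.26   0.1501] jaw angle -1.5552 F [ 0.8 -0.2  0.6] op 0.001 t 3.9 tilt 0.18
shift tool [-0.0037  0.0008  0.0601]
turn about tool z (turns): -0.0003 q7 -2.18
```

View pics/top3.png

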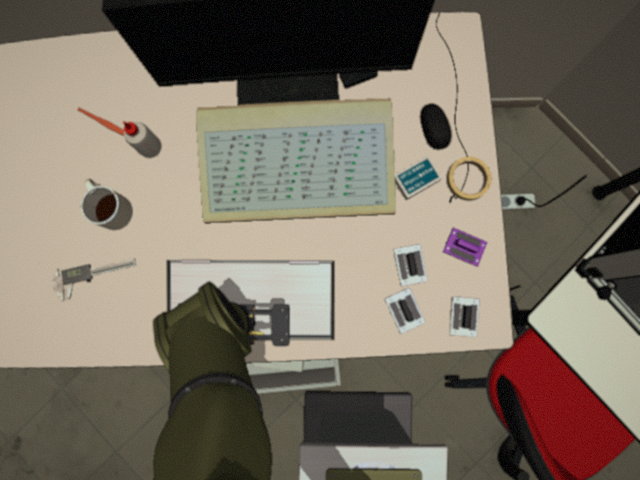

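```bash
python3 -m jog '[[-0.0035,0,0.03,0,1],[0,0,0.03,0,1],[0,0,0.006,0,1],[0,0,0.004,0,1],[0,0,0.003,0,1],[0,0,0,0,1]]'
```

```text
clock: 4.55
tool_pos: [0.4136, 0.2654, 0.0787]
eef_rot: [0.713, -0.701, 0.0, -0.001]
contact_force: [-0.7, -0.1, 0.7]
opening: 0.005
```

```bash
python3 -m jog '[[0,0,0.003,0,1],[0,0,0.003,0,1],[0,0,0,0,1]]'
```

```text
clock: 4.85
tool_pos: [0.4126, 0.2656, 0.0717]
eef_rot: [0.713, -0.701, 0.0, 0.0]
contact_force: [0.2, -0.5, 0.1]
opening: 0.009
```

```bash
python3 -m jog '[[0,0,0.002,0,1],[0,0,0,0,1]]'
```

```text
clock: 5.05
tool_pos: [0.4126, 0.2655, 0.0696]
eef_rot: [0.713, -0.701, 0.0, 0.0]
contact_force: [0.6, -0.2, 0.3]
opening: 0.0
```

```bash
python3 -m jog '[[0,0,0.002,0,1],[0,0,0,0,1]]'; python3 - <<'E'
from h import *
snap("side","side3")
E
```

```text
clock: 5.25
tool_pos: [0.4127, 0.2655, 0.0676]
eef_rot: [0.713, -0.701, 0.0, 0.0]
contact_force: [-0.1, 0.1, 0.3]
opening: 0.0
```

View pics/side3.png

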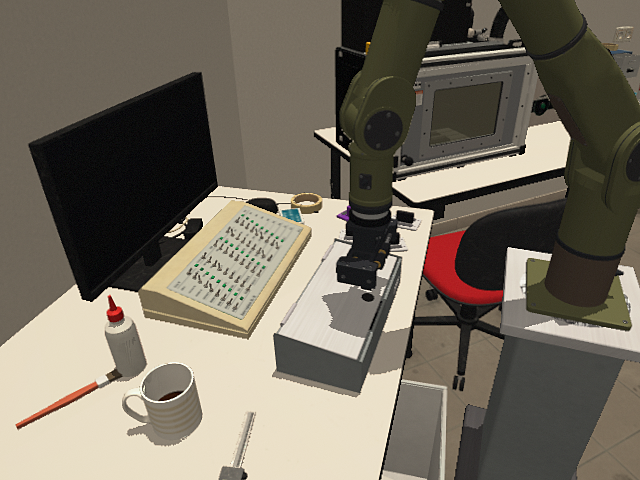

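```bash
python3 - <<'E'
from h import *
s,R=tool(); p=s["tool_pos"]; print(p, proj(p,"side"),proj(p,"top"), proj([.412,.2635,.078],"side"))
im=cv2.imread("pics/side3.png"); q=proj(p,"side")[0]; cv2.circle(im,tuple(int(v) for v in q.round()),1,(0,0,255),-1)
cv2.imwrite("pics/side3z.png",cv2.resize(im[220:340,290:430],None,fx=5,fy=5))
E
```

```text
[0.41267775 0.26552228 0.06765562] [[367.22375866 301.82974954]] [[249.3123336  321.42146086]] [[367.99133183 297.17867933]]
```

View pics/side3z.png

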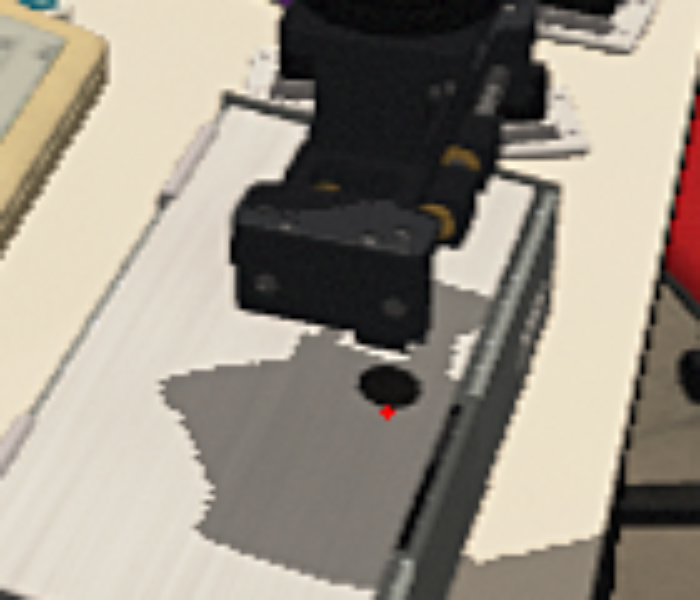

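```bash
python3 - <<'E'
from h import *
s,R=tool(); p=s["tool_pos"]
im=cv2.imread("pics/side3.png")
def d(L,col):
    P=p+np.array(L)@R.T
    q=proj(P,"side"); print(q.round())
    for a in q: cv2.circle(im,tuple(int(v) for v in a.round()),1,col,-1)
d([[sx*.0935,sy*.0375,-.064] for sx in(-1,1) for sy in(-1,1)],(0,255,0))
d([[sx*.0175,sy*.009,z] for sx in(-1,1) for sy in(-1,1) for z in (0,-.06)],(0,255,255))
cv2.imwrite("pics/side3y.png",cv2.resize(im[220:340,290:430],None,fx=5,fy=5))
print(s["contact_force"])
E
```

```text
[[334. 301.]
 [375. 310.]
 [362. 247.]
 [398. 253.]]
[[360. 306.]
 [361. 282.]
 [369. 308.]
 [370. 283.]
 [365. 296.]
 [366. 271.]
 [374. 297.]
 [375. 273.]]
[-0.59330307  0.54408089 -0.55479114]
```

View pics/side3y.png

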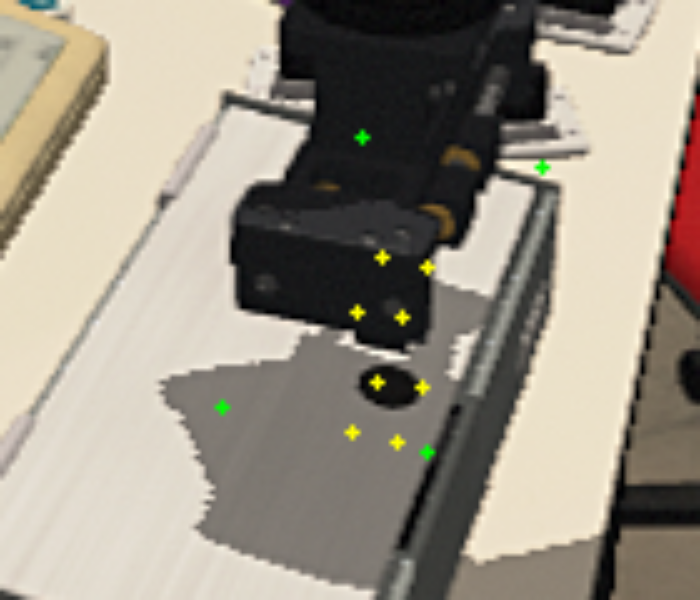

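```bash
python3 - <<'E'
from h import *
snap("top","top4")
s,R=tool(); p=s["tool_pos"]
im=cv2.imread("pics/top4.png")
im=cv2.resize(im[240:400,140:340],None,fx=4,fy=4,interpolation=cv2.INTER_CUBIC)
def d(L,col):
    q=proj(p+np.array(L)@R.T,"top")
    for a in q: cv2.circle(im,tuple(int(v) for v in ((a-[140,240])*4+2).round()),3,col,-1)
d([[sx*.0935,sy*.0375,-.064] for sx in(-1,1) for sy in(-1,1)],(0,255,0))
d([[sx*.0175,sy*.009,0] for sx in(-1,1) for sy in(-1,1)],(0,255,255))
cv2.imwrite("pics/top4z.png",im)
E
```

```text
(no output)
```

View pics/top4z.png

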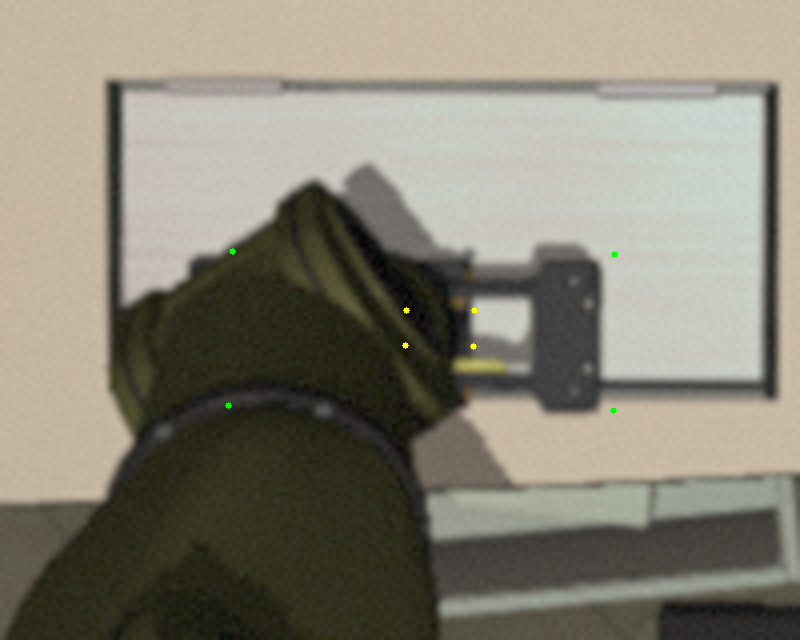

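```bash
python3 - <<'E'
from h import *
im=cv2.imread("pics/side0.png")
q=proj([[.2527,-.5709,.1992],[.2527,-.5709,.2632]],"side"); print(q)
for a in q: cv2.circle(im,tuple(int(v) for v in a.round()),1,(0,0,255),-1)
cv2.imwrite("pics/side0z.png",cv2.resize(im[20:160,430:590],None,fx=5,fy=5))
E
```

```text
[[489.36316675 121.85733198]
 [492.4531791  101.83059147]]
```

View pics/side0z.png

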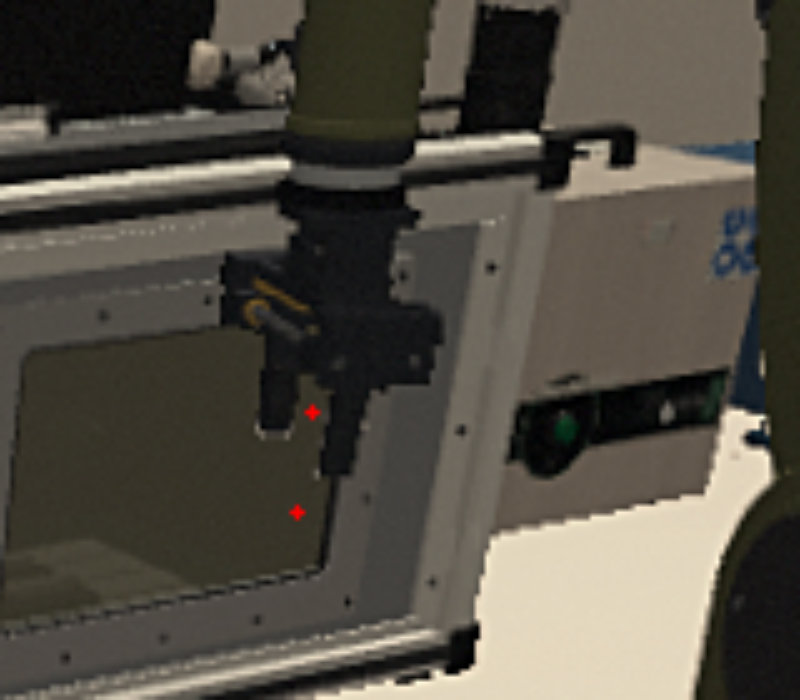

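```bash
python3 -m jog '[[0,0,0.005,0,1],[0,0,0.005,0,1],[0,0,0,0,1]]';python3 - <<'E'
from h import *
plan(.412,.2635,.03)
snap("side","side5")
im=cv2.imread("pics/side5.png"); cv2.imwrite("pics/side5z.png",cv2.resize(im[220:340,290:430],None,fx=5,fy=5))
E
```

```text
clock: 5.65
tool_pos: [0.4123, 0.2653, 0.057]
eef_rot: [0.713, -0.701, -0.0, 0.001]
contact_force: [0.2, -0.1, 0.3]
opening: 0.009
tcp [0.4123 0.2653 0.057 ] jaw angle -1.5536 F [ 0.2 -0.1  0.3] op 0.009 t 5.65 tilt 0.08
shift tool [0.0017 0.0003 0.027 ]
```

View pics/side5z.png

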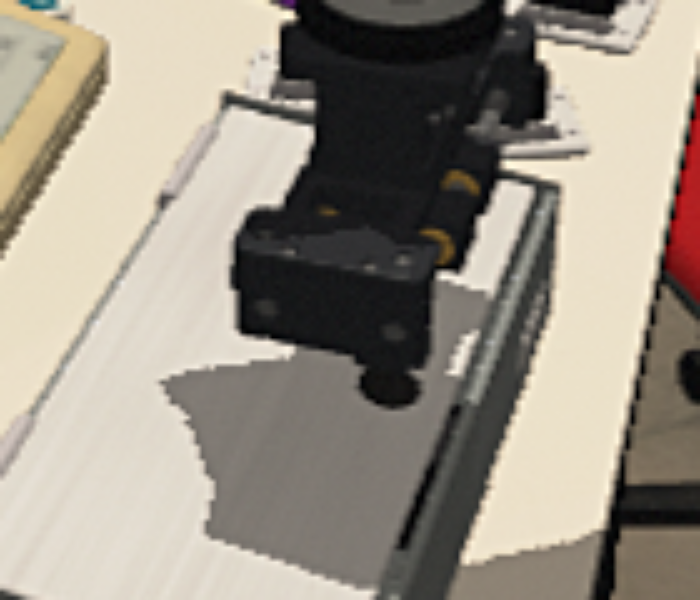

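```bash
python3 -m jog '[[0,0,0.004,0,1],[0,0,0.004,0,1],[0,0,0,0,1]]'
```

```text
clock: 6.0
tool_pos: [0.4125, 0.2654, 0.0492]
eef_rot: [0.713, -0.701, -0.0, 0.0]
contact_force: [-1.5, 0.2, 0.1]
opening: 0.001
```

```bash
python3 -m jog '[[0,0,0.003,0,1],[0,0,0,0,1]]'
```

```text
clock: 6.2
tool_pos: [0.4126, 0.2655, 0.0465]
eef_rot: [0.713, -0.701, -0.0, 0.0]
contact_force: [-0.1, 0.1, -0.3]
opening: 0.008
```

```bash
python3 -m jog '[[0,0,0.003,0,1],[0,0,0,0,1]]'
```

```text
clock: 6.4
tool_pos: [0.4127, 0.2655, 0.0435]
eef_rot: [0.713, -0.701, 0.0, 0.0]
contact_force: [0.4, -0.3, 0.3]
opening: 0.006
```

```bash
python3 -m jog '[[0,0,0.003,0,1],[0,0,0,0,1]]'
```

```text
clock: 6.6
tool_pos: [0.413, 0.2657, 0.0408]
eef_rot: [0.713, -0.701, 0.0, -0.0]
contact_force: [0.6, -0.5, 3.7]
opening: 0.004
```

```bash
python3 -m jog '[[0,0,0.003,0,1],[0,0,0,0,1]]'
```

```text
clock: 6.8
tool_pos: [0.4133, 0.2657, 0.0379]
eef_rot: [0.713, -0.701, 0.0, -0.0]
contact_force: [0.2, 0.1, 4.4]
opening: 0.007
```

```bash
python3 -m jog '[[0,0,0.003,0,1],[0,0,0,0,1]]'
```

```text
clock: 7.0
tool_pos: [0.4137, 0.2657, 0.035]
eef_rot: [0.713, -0.701, 0.0, -0.001]
contact_force: [0.4, -0.2, 4.3]
opening: 0.006
```

```bash
python3 -m jog '[[0,0,0.002,0,1],[0,0,0,0,1]]'
```

```text
clock: 7.2
tool_pos: [0.414, 0.2657, 0.0333]
eef_rot: [0.713, -0.701, 0.001, -0.001]
contact_force: [1.4, -1.0, 7.7]
opening: 0.006
```

```bash
python3 -m jog '[[0,0,0.002,0,1],[0,0,0,0,1]]'
```

```text
clock: 7.4
tool_pos: [0.4143, 0.2657, 0.032]
eef_rot: [0.713, -0.701, 0.001, -0.001]
contact_force: [0.4, -1.1, 16.6]
opening: 0.007
```

```bash
python3 -m jog '[[0,0,-0.03,0,1],[0,0,-0.045,0,1],[0,0,-0.045,0,1],[0,0,-0.045,0,1],[0.03,0,-0.035,0,1],[0.04,0,-0.02,0,1],[0.045,0,0,0,1],[0.045,0,0,0,1],[0.045,0,0,0,1],[0.045,0,0,0,1],[0.045,0,0,0,1],[0.045,0,0,0,1],[0,0,0,0,1],[0,0,0,0,1],[0,0,0,0,1]]'; python3 - <<'E'
from h import *
snap("side","side6"); snap("top","top6"); plan(.4427,-.0608,.15,jaw=0.432+np.pi/2)
E
```

```text
clock: 8.9
tool_pos: [0.4183, -0.073, 0.2506]
eef_rot: [0.714, -0.7, -0.001, -0.0]
contact_force: [-0.2, 0.3, 0.3]
opening: 0.001
tcp [ 0.4185 -0.0727  0.2507] jaw angle -1.5502 F [-0.3 -0.2  0.1] op 0.006 t 9.0 tilt 0.05
shift tool [-0.0113 -0.0245  0.1007]
turn about tool z (turns): -0.0655 q7 -1.448
```

View pics/side6.png

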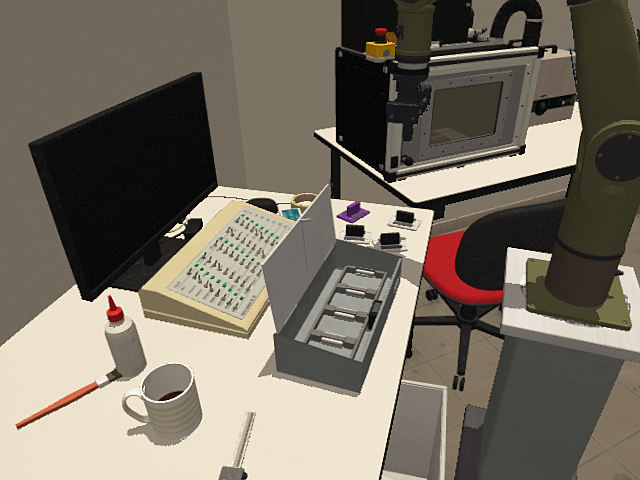

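View pics/top6.png

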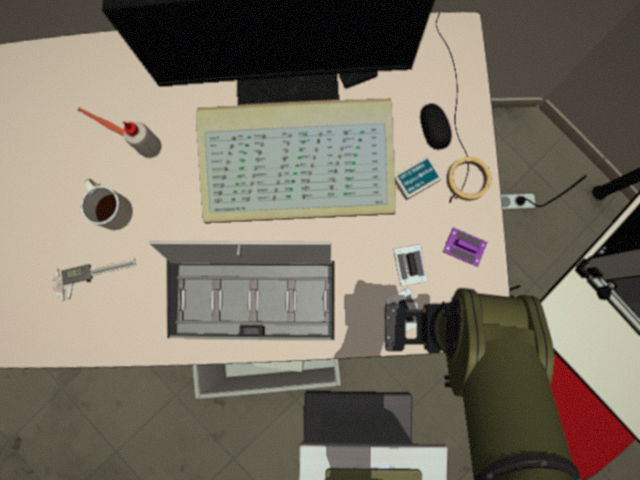

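```bash
python3 - <<'E'
from h import *
im=cv2.imread("pics/top6.png"); o=(155,235)
z=cv2.resize(im[235:355,155:345],None,fx=4.2,fy=4.2,interpolation=cv2.INTER_CUBIC)
B=(.4573,.2645,.0204)
L=[]
for i,y in enumerate((.12,.04,-.04,-.12)):
    q=[[sx*.044,y+sy*.032,.034] for sx,sy in((-1,-1),(-1,1),(1,1),(1,-1))]
    u=(proj(place(np.array(q),*B),"top")-o+.5)*4.2
    cv2.polylines(z,[u.round().astype(int)],True,(0,0,255),1)
    print(i,place(np.array([[0,y,.018]]),*B).round(4))
cv2.imwrite("pics/top6z.png",z)
E
```

```text
0 [[0.4549 0.3845 0.018 ]]
1 [[0.4565 0.3045 0.018 ]]
2 [[0.4581 0.2245 0.018 ]]
3 [[0.4597 0.1445 0.018 ]]
```

View pics/top6z.png

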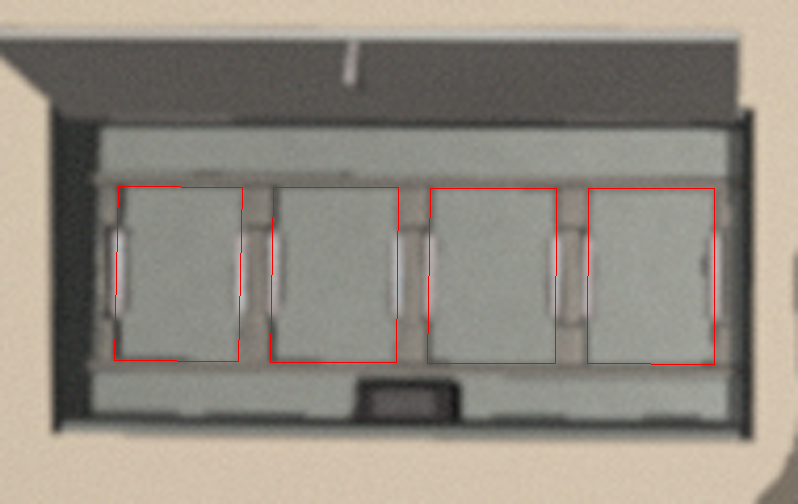

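```bash
python3 -m jog '[[0,0,0,-0.0218,0.4],[0,0,0,-0.0218,0.4],[0,0,0,-0.0219,0.4],[0,0,0.04,0,0.4],[0,0,0.04,0,0.4],[0,0,0,0,0.4]]'; python3 - <<'E'
from h import *
plan(.4427,-.0608,.10,jaw=0.432+np.pi/2)
for n in("top","side"):
    im=snap(n,n+"7")
    for d in r.cut_out("carrier0",n):
        p,e=fitcar(d["pixels"],n); print(n,d["score"].__round__(2),d["rect"],p.round(4),round(e,3))
im=cv2.imread("pics/side7.png"); cv2.imwrite("pics/side7z.png",cv2.resize(im[100:270,310:450],None,fx=4,fy=4))
E
```

```text
clock: 9.6
tool_pos: [0.4154, -0.0727, 0.1677]
eef_rot: [0.842, -0.539, -0.004, 0.002]
contact_force: [-1.3, -0.4, 0.3]
opening: 0.526
tcp [ 0.4154 -0.0727  0.1677] jaw angle -1.139 F [-1.3 -0.4  0.3] op 0.526 t 9.6 tilt 0.53
shift tool [ 0.0009 -0.0303  0.0675]
turn about tool z (turns): -0.0 q7 -1.13
top 0.89 [442.9, 227.0, 486.4, 262.5] [ 0.5829 -0.1943  1.1818] 0.04
top 0.68 [394.6, 244.8, 428.1, 288.1] [ 0.5404 -0.0721  0.1899] 0.044
top 0.63 [389.5, 287.7, 421.6, 324.3] [ 0.4556 -0.06    1.9165] 0.556
side 0.95 [342.8, 223.6, 373.3, 246.3] [ 0.5425 -0.0729  3.3267] 0.148
side 0.77 [335.7, 202.0, 371.7, 223.0] [ 0.5853 -0.1929  1.2122] 0.074
side 0.76 [388.9, 209.5, 420.2, 230.7] [ 0.4332 -0.191   3.1373] 0.154
side 0.57 [374.5, 231.8, 407.6, 250.7] [ 0.4417 -0.0574  3.4546] 0.213
```

View pics/side7z.png

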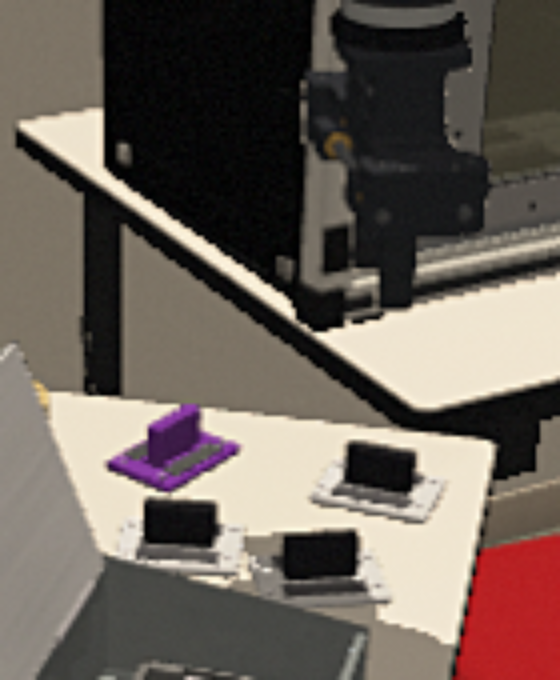

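```bash
python3 -m jog '[[0.001,-0.030,0,0,0.4],[0,0,0.04,0,0.4],[0,0,0.04,0,0.4],[0,0,0.04,0,0.4],[0,0,0,0,0.4],[0,0,0,0,0.4]]'; python3 - <<'E'
from h import *
plan(.4427,-.0608,-.0246,jaw=0.432+np.pi/2)
s,R=tool(); p=s["tool_pos"]
for n in("top","side"):
    im=snap(n,n+"8")
    im=cv2.imread(f"pics/{n}8.png")
    for a in proj(p+np.array([0,0,.0366]),n): cv2.circle(im,tuple(int(v) for v in a.round()),1,(0,0,255),-1)
    x0,y0=(330,150) if n=="side" else (340,230)
    cv2.imwrite(f"pics/{n}8z.png",cv2.resize(im[y0:y0+120,x0:x0+140],None,fx=5,fy=5))
E
```

```text
clock: 10.4
tool_pos: [0.4471, -0.0629, 0.0521]
eef_rot: [0.841, -0.54, 0.001, -0.0]
contact_force: [0.5, -0.6, 0.9]
opening: 0.599
tcp [ 0.4471 -0.0629  0.0521] jaw angle -1.142 F [ 0.5 -0.6  0.9] op 0.599 t 10.4 tilt 0.06
shift tool [-0.0038  0.0032  0.0766]
turn about tool z (turns): -0.0005 q7 -1.176
```

View pics/side8z.png

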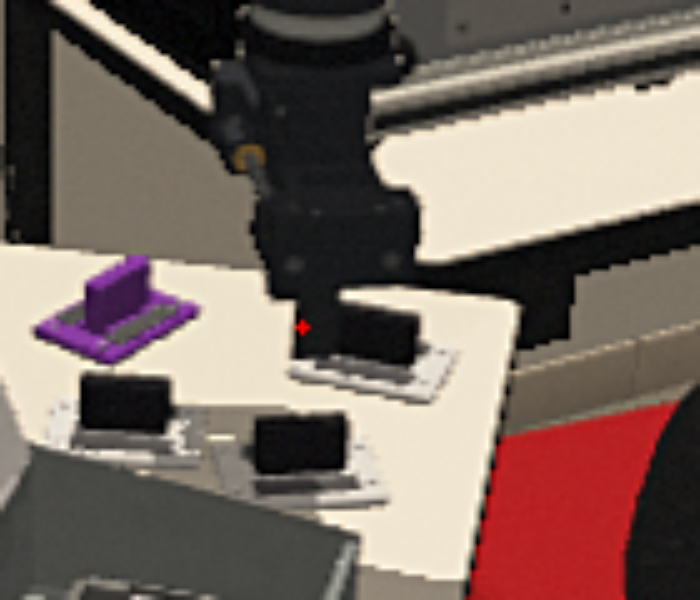

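View pics/top8z.png

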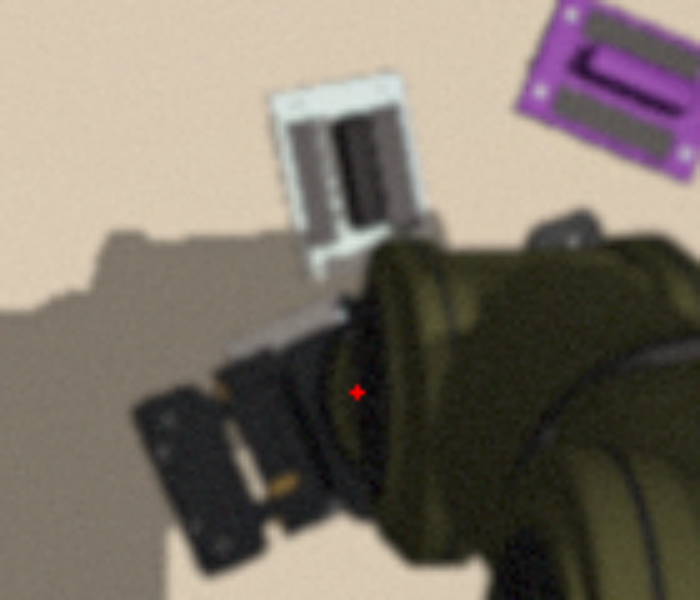

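```bash
python3 - <<'E'
from h import *
s,R=tool(); p=s["tool_pos"]+[0,0,.0366]
c=R[:,0]; h=s["opening"]*.044
for k in(-h-.0175,-h): print(proj([p+k*c+R[:,1]*.009,p+k*c-R[:,1]*.009],"side").round(1).tolist(), ((proj([p+k*c+R[:,1]*.009,p+k*c-R[:,1]*.009],"side")-[330,150])*5).round().tolist())
E
```

```text
[[396.8, 222.9], [389.6, 223.3]] [[334.0, 365.0], [298.0, 366.0]]
[[395.4, 219.5], [388.2, 219.8]] [[327.0, 347.0], [291.0, 349.0]]
```

```bash
python3 -m jog '[[-0.0038,0.0032,0,0,0.4],[0,0,0.02,0,0.4],[0,0,0.02,0,0.4],[0,0,0,0,0.4]]'; python3 - <<'E'
from h import *
plan(.4427,-.0608,-.0246,jaw=0.432+np.pi/2)
E
```

```text
clock: 10.9
tool_pos: [0.4415, -0.0605, 0.0109]
eef_rot: [0.841, -0.54, -0.0, 0.0]
contact_force: [-0.1, -0.2, 0.8]
opening: 0.601
tcp [ 0.4415 -0.0605  0.0109] jaw angle -1.1417 F [-0.1 -0.2  0.8] op 0.601 t 10.9 tilt 0.03
shift tool [ 0.0008 -0.0009  0.0355]
turn about tool z (turns): -0.0005 q7 -1.184
```

```bash
python3 -m jog '[[0.0008,-0.0009,0.015,0,0.4],[0,0,0.012,0,0.4],[0,0,0.007,0,0.4],[0,0,0,0,0.4]]'
```

```text
clock: 11.3
tool_pos: [0.4495, -0.0621, -0.017]
eef_rot: [0.842, -0.54, -0.004, 0.002]
contact_force: [0.5, 0.8, 0.6]
opening: 0.6
```

```bash
python3 -m jog '[[0,0,0,0,1],[0,0,0,0,1],[0,0,0,0,1],[0,0,0,0,1],[0,0,0,0,1]]' 30
```

```text
clock: 11.8
tool_pos: [0.4485, -0.0616, -0.0179]
eef_rot: [0.841, -0.54, -0.005, 0.002]
contact_force: [0.1, 1.0, 1.5]
opening: 0.166
```

```bash
python3 -m jog '[[0,0,-0.02,0,1],[0,0,-0.03,0,1],[0,0,-0.04,0,1],[0,0,-0.04,0,1],[0,0,-0.02,0,1],[0,0,0,0,1]]'; python3 - <<'E'
from h import *
plan(.4565,.3045,.15,jaw=0.0204+np.pi/2)
snap("side","side9"); im=cv2.imread("pics/side9.png"); cv2.imwrite("pics/side9z.png",cv2.resize(im[100:270,310:450],None,fx=4,fy=4))
E
```

```text
clock: 12.4
tool_pos: [0.452, -0.0624, 0.1342]
eef_rot: [0.841, -0.541, -0.003, 0.001]
contact_force: [0.1, -0.3, -1.6]
opening: 0.157
tcp [ 0.452  -0.0624  0.1342] jaw angle -1.1427 F [ 0.1 -0.3 -1.6] op 0.157 t 12.4 tilt 0.37
shift tool [-0.3319 -0.1564 -0.0153]
turn about tool z (turns): 0.0649 q7 -1.47
```

View pics/side9z.png

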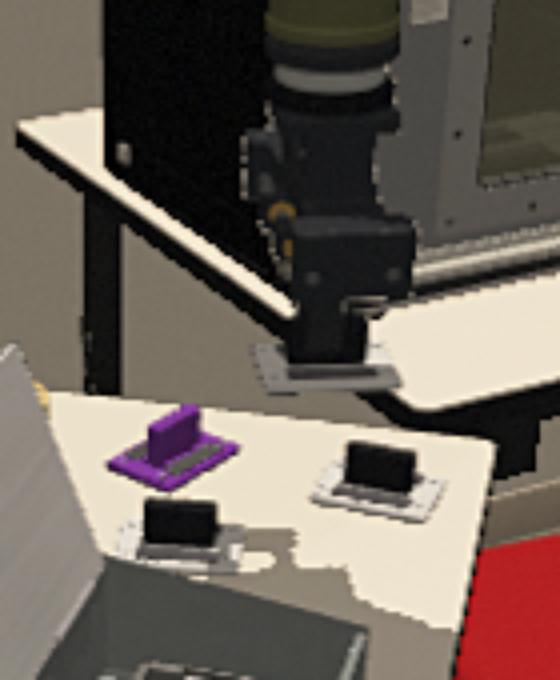

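```bash
python3 -m jog '[[0,0,-0.01,0.0216,1],[0,0,-0.01,0.0216,1],[0,0,0,0.0217,1],[-0.04,0,0,0,1],[-0.04,0,0,0,1],[-0.04,0,0,0,1],[-0.04,0,0,0,1],[-0.04,0,0,0,1],[-0.04,0,0,0,1],[-0.04,0,0,0,1],[-0.04,0,0,0,1],[-0.02,0,0,0,1],[0,0,0,0,1],[0,0,0,0,1]]'; python3 - <<'E'
from h import *
plan(.4565,.3045,.15,jaw=0.0204+np.pi/2)
E
```

```text
clock: 13.85
tool_pos: [0.4424, 0.2763, 0.1509]
eef_rot: [0.715, -0.699, -0.004, 0.006]
contact_force: [0.4, -1.0, -1.5]
opening: 0.157
tcp [0.4424 0.2763 0.1509] jaw angle -1.5494 F [ 0.4 -1.  -1.5] op 0.157 t 13.85 tilt 0.81
shift tool [-0.0279 -0.0147  0.0007]
turn about tool z (turns): 0.0002 q7 -2.289
```

```bash
python3 -m jog '[[-0.028,-0.0147,0,0,1],[0,0,0,0,1],[0,0,0,0,1]]'; python3 - <<'E'
from h import *
plan(.4565,.3045,.05,jaw=0.0204+np.pi/2); print(r.get_state()["q"].round(3),tool()[1].round(4))
snap("top","top10"); snap("side","side10")
im=cv2.imread("pics/side10.png"); cv2.imwrite("pics/side10z.png",cv2.resize(im[180:400,260:430],None,fx=3.5,fy=2.7))
E
```

```text
clock: 14.15
tool_pos: [0.4576, 0.304, 0.1516]
eef_rot: [0.714, -0.7, -0.004, 0.005]
contact_force: [0.3, 0.1, -0.3]
opening: 0.156
tcp [0.4576 0.304  0.1516] jaw angle -1.5516 F [ 0.3  0.1 -0.3] op 0.156 t 14.15 tilt 0.73
shift tool [-0.0006 -0.0002  0.1016]
turn about tool z (turns): -0.0002 q7 -2.307
[-0.604  0.659 -0.102  1.837  0.089  0.66  -2.307] [[ 1.920e-02 -9.997e-01 -1.270e-02]
 [-9.998e-01 -1.920e-02 -7.000e-04]
 [ 4.000e-04  1.270e-02 -9.999e-01]]
```

View pics/side10.png

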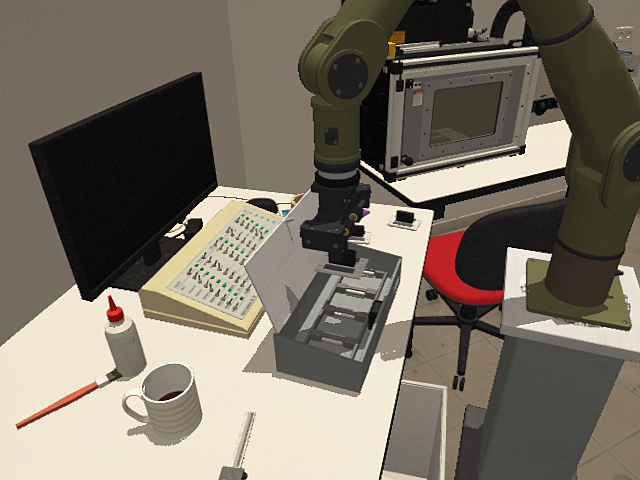

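View pics/top10.png

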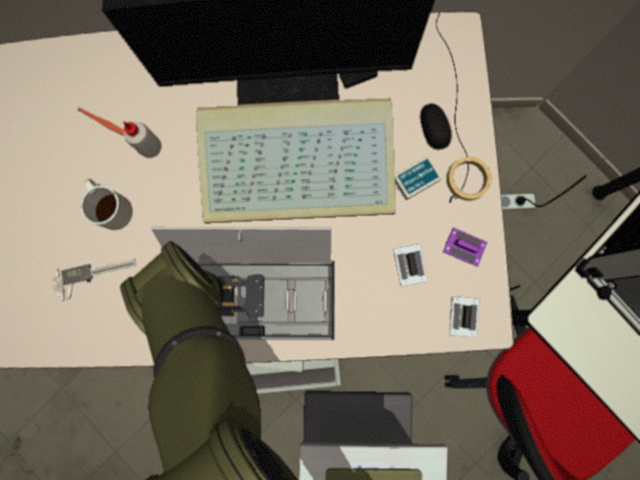

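```bash
python3 - <<'E'
from h import *
s,R=tool(); p=s["tool_pos"]
im=cv2.imread("pics/side10.png"); o=(290,230); k=7
z=cv2.resize(im[230:310,290:400],None,fx=k,fy=k,interpolation=cv2.INTER_CUBIC)
# carrier frame from tool: x_c=-tool y ; y_c = -tool x ; z=-tool z ; origin below tip .0187
for off,col in((-.0049,(0,0,255)),(0,(0,255,0))):
    Rc=np.c_[-R[:,1],-R[:,0],-R[:,2]]
    og=p-R[:,2]*.0366+R[:,2]*.0187+Rc[:,0]*off
    for zz in(0,.008):
        P=np.array([[sx*.042,sy*.03,zz] for sx,sy in((-1,-1),(-1,1),(1,1),(1,-1))])@Rc.T+og
        cv2.polylines(z,[((proj(P,"side")-o+.5)*k).round().astype(int)],True,col,1)
print(og)
cv2.imwrite("pics/side10y.png",z)
E
```

```text
[0.45749138 0.30346249 0.1697317 ]
```

View pics/side10y.png

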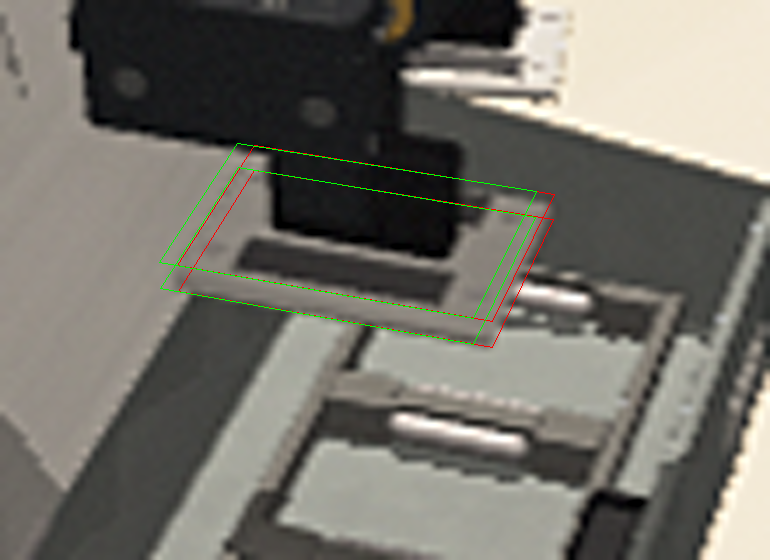

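```bash
python3 -m jog '[[-0.0006,-0.0042,0.03,0,1],[0,0,0.03,0,1],[0,0,0.03,0,1],[0,0,0.03,0,1],[0,0,0,0,1],[0,0,0,0,1]]'; python3 - <<'E'
from h import *
plan(.4614,.3045,.013,jaw=0.0204+np.pi/2)
s,R=tool(); p=s["tool_pos"]
snap("side","side11"); im=cv2.imread("pics/side11.png"); o=(270,240); k=6
z=cv2.resize(im[240:340,270:400],None,fx=k,fy=k,interpolation=cv2.INTER_CUBIC)
Rc=np.c_[-R[:,1],-R[:,0],-R[:,2]]
og=p-R[:,2]*.0366+R[:,2]*.0187+Rc[:,0]*-.0049
for zz in(0,.008):
    P=np.array([[sx*.042,sy*.03,zz] for sx,sy in((-1,-1),(-1,1),(1,1),(1,-1))])@Rc.T+og
    cv2.polylines(z,[((proj(P,"side")-o+.5)*k).round().astype(int)],True,(0,0,255),1)
N=place(np.array([[sx*.044,.04+sy*.032,.034] for sx,sy in((-1,-1),(-1,1),(1,1),(1,-1))]),.4573,.2645,.0204)
cv2.polylines(z,[((proj(N,"side")-o+.5)*k).round().astype(int)],True,(255,0,0),1)
print(og,R[:,2])
cv2.imwrite("pics/side11y.png",z)
E
```

```text
clock: 14.85
tool_pos: [0.4602, 0.3058, 0.0326]
eef_rot: [0.714, -0.7, -0.005, 0.004]
contact_force: [1.6, 0.6, -1.6]
opening: 0.152
tcp [0.4602 0.3058 0.0326] jaw angle -1.5507 F [ 1.6  0.6 -1.6] op 0.152 t 14.85 tilt 0.71
shift tool [ 0.0013 -0.0014  0.0196]
turn about tool z (turns): -0.0001 q7 -2.332
[0.45553501 0.30570682 0.05055617] [-1.23934458e-02  3.32797999e-04 -9.99923143e-01]
```

View pics/side11y.png

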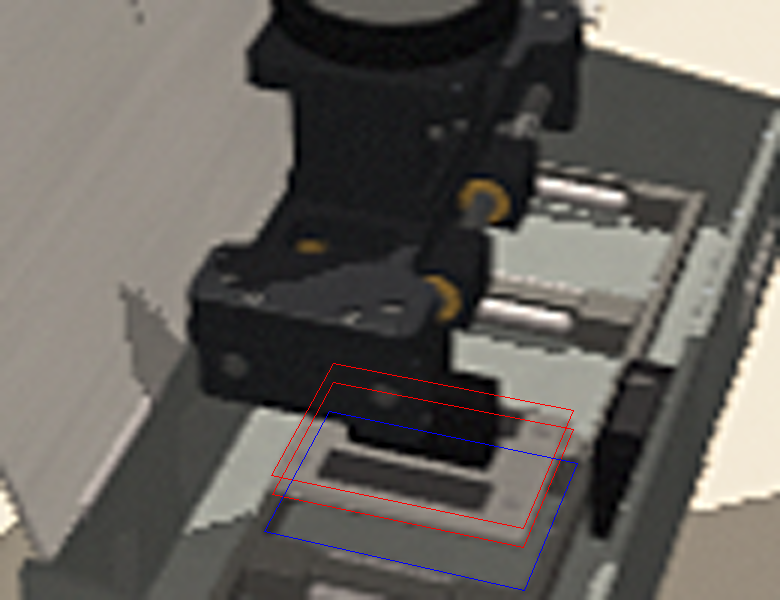

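```bash
python3 -m jog '[[0.0013,-0.001,0,0,1],[0,0,0.006,0,1],[0,0,0.006,0,1],[0,0,0,0,1]]'
```

```text
clock: 15.3
tool_pos: [0.4608, 0.3054, 0.0198]
eef_rot: [0.715, -0.7, -0.005, 0.004]
contact_force: [-0.2, -0.5, -1.7]
opening: 0.158
```

```bash
python3 -m jog '[[0,0,0.004,0,1],[0,0,0,0,1]]'
```

```text
clock: 15.5
tool_pos: [0.4609, 0.3055, 0.0159]
eef_rot: [0.715, -0.7, -0.005, 0.004]
contact_force: [-0.4, -0.1, -1.4]
opening: 0.156
```

```bash
python3 -m jog '[[0,0,0.003,0,1],[0,0,0,0,1]]'
```

```text
clock: 15.7
tool_pos: [0.4612, 0.3052, 0.0131]
eef_rot: [0.714, -0.7, -0.004, 0.004]
contact_force: [0.5, -0.8, -0.3]
opening: 0.152
```

```bash
python3 -m jog '[[0,0,0.0015,0,1],[0,0,0,0,1]]'
```

```text
clock: 15.9
tool_pos: [0.4612, 0.3053, 0.0118]
eef_rot: [0.714, -0.7, -0.005, 0.004]
contact_force: [0.0, -2.7, -0.2]
opening: 0.156
```

```bash
python3 -m jog '[[0.001,0,0.001,0,1],[0,0,0,0,1]]'; python3 -m jog '[[0,0,0,0,0.6],[0,0,0,0,0.6],[0,0,0,0,0.6],[0,0,-0.02,0,0.6],[0,0,-0.03,0,0.6],[0,0,-0.03,0,0.6],[0,0,0,0,0.6]]';  python3 - <<'E'
from h import *
plan(.4565,.3045,.07)
snap("side","side12"); im=cv2.imread("pics/side12.png"); o=(270,240); k=6
z=cv2.resize(im[240:340,270:400],None,fx=k,fy=k,interpolation=cv2.INTER_CUBIC)
cv2.imwrite("pics/side12y.png",z)
E
```

```text
clock: 16.1
tool_pos: [0.4613, 0.3049, 0.0109]
eef_rot: [0.714, -0.7, -0.005, 0.003]
contact_force: [1.2, -1.1, 0.6]
opening: 0.156
clock: 16.8
tool_pos: [0.4643, 0.3063, 0.0942]
eef_rot: [0.714, -0.7, -0.004, -0.0]
contact_force: [0.2, 0.4, 0.4]
opening: 0.4
tcp [0.4643 0.3063 0.0942] jaw angle -1.55 F [0.2 0.4 0.4] op 0.4 t 16.8 tilt 0.48
shift tool [0.0018 0.0077 0.0243]
```

View pics/side12y.png

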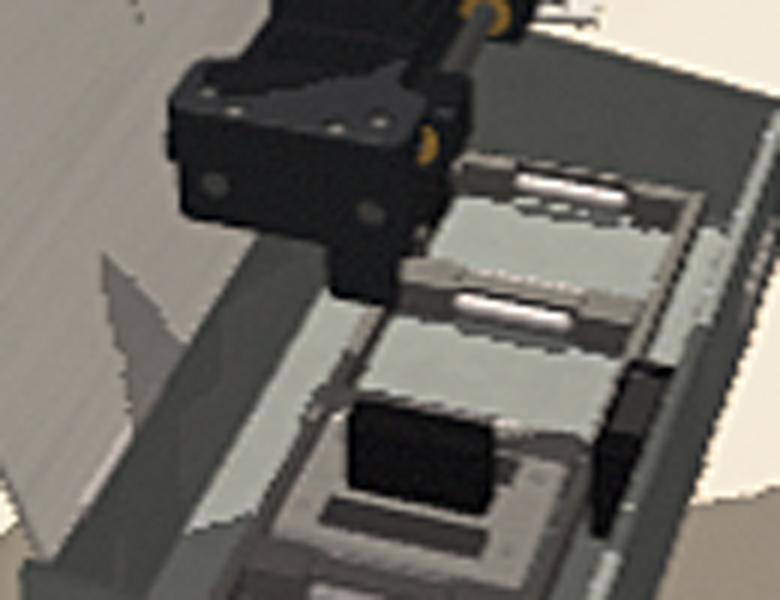

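```bash
python3 -m jog '[[0.0018,0.0077,0,0,1],[0,0,0,0,1],[0,0,0.02,0,1],[0,0,0.02,0,1],[0,0,0.015,0,1],[0,0,0,0,1]]' 40; python3 - <<'E'
from h import *
plan(.4565,.3045,.031)
E
```

```text
clock: 17.45
tool_pos: [0.4515, 0.3014, 0.0333]
eef_rot: [0.715, -0.699, -0.005, 0.006]
contact_force: [-0.3, -1.2, -0.0]
opening: 0.008
tcp [0.4515 0.3014 0.0333] jaw angle -1.5492 F [-0.3 -1.2 -0. ] op 0.008 t 17.45 tilt 0.95
shift tool [-0.003  -0.0051  0.0022]
```

```bash
python3 -m jog '[[-0.003,-0.0051,0,0,1],[0,0,0.003,0,1],[0,0,0.003,0,1],[0,0,0,0,1]]'; python3 - <<'E'
from h import *
plan(.4565,.3045,.0194)
E
```

```text
clock: 17.85
tool_pos: [0.4587, 0.3058, 0.0299]
eef_rot: [0.714, -0.7, -0.005, 0.004]
contact_force: [0.4, 0.1, 0.0]
opening: 0.007
tcp [0.4587 0.3058 0.0299] jaw angle -1.5498 F [0.4 0.1 0. ] op 0.007 t 17.85 tilt 0.67
shift tool [0.0012 0.0021 0.0105]
```

```bash
python3 -m jog '[[0.001,0.001,0.003,0,1],[0,0,0.002,0,1],[0,0,0,0,1]]'
```

```text
clock: 18.15
tool_pos: [0.4574, 0.3046, 0.0247]
eef_rot: [0.714, -0.7, -0.005, 0.004]
contact_force: [-0.7, 0.2, -0.2]
opening: 0.003
```

```bash
python3 -m jog '[[0,0,0.003,0,1],[0,0,0.002,0,1],[0,0,0,0,1]]'
```

```text
clock: 18.45
tool_pos: [0.4575, 0.3059, 0.0199]
eef_rot: [0.715, -0.699, -0.005, 0.003]
contact_force: [0.6, 0.5, 0.1]
opening: 0.007
```

```bash
python3 -m jog '[[0,0,0.002,0,1],[0,0,0,0,1]]'
```

```text
clock: 18.65
tool_pos: [0.4576, 0.3045, 0.0179]
eef_rot: [0.714, -0.7, -0.005, 0.004]
contact_force: [-0.5, -0.2, 2.0]
opening: 0.002
```

```bash
python3 -m jog '[[0,0,0.002,0,1],[0,0,0,0,1]]'
```

```text
clock: 18.85
tool_pos: [0.4576, 0.3045, 0.0177]
eef_rot: [0.714, -0.7, -0.004, 0.003]
contact_force: [-3.2, -1.5, 19.8]
opening: 0.002
```

```bash
python3 -m jog '[[0,0,0.002,0,1],[0,0,0,0,1]]'
```

```text
clock: 19.05
tool_pos: [0.4577, 0.3045, 0.0176]
eef_rot: [0.714, -0.7, -0.004, 0.003]
contact_force: [-6.0, -3.2, 37.8]
opening: 0.007
```

```bash
python3 -m jog '[[0,0,-0.01,0,1],[0,0,-0.03,0,1],[0,0,-0.04,0,1],[0.04,0,-0.04,0,0.4],[0.045,0,-0.02,0,0.4],[0.045,0,0,0,0.4],[0.045,0,0,0,0.4],[0.045,0,0,0,0.4],[0.045,0,0,0,0.4],[0.045,0,0,0,0.4],[0.045,0,0,0,0.4],[0,0,0,0,0.4]]'; python3 - <<'E'
from h import *
B=(.4573,.2645,.0204)
for n,o in(("side",(270,240)),("top",(155,235))):
    im=snap(n,n+"13")[:,:,::-1]; k=4.2
    z=cv2.resize(im[o[1]:o[1]+120,o[0]:o[0]+190],None,fx=k,fy=k,interpolation=cv2.INTER_CUBIC)
    for zz,c in((.018,(0,0,255)),(.030,(0,255,0))):
        for P in(PL[[1,3,7,5]],BAR[[1,3,7,5]]):
            P=place(place(P,0,.04,0,zz),*B)
            cv2.polylines(z,[((proj(P,n)-o+.5)*k).round().astype(int)],True,c,1)
    cv2.imwrite(f"pics/{n}13z.png",z)
    for d in r.cut_out("carrier0",n):
        p,e=fitcar(d["pixels"],n); print(n,d["score"].__round__(2),d["rect"],p.round(4),round(e,3))
plan(.5404,-.0721,.15,jaw=.19+np.pi/2)
E
```

```text
clock: 20.25
tool_pos: [0.4651, -0.0543, 0.1481]
eef_rot: [0.71, -0.704, -0.004, 0.006]
contact_force: [0.0, 0.4, 0.1]
opening: 0.601
side 0.91 [343.3, 221.8, 371.1, 244.7] [ 0.5418 -0.0693  0.1521] 0.238
side 0.91 [335.6, 201.1, 369.8, 221.3] [ 0.5846 -0.1931  1.2163] 0.105
side 0.88 [388.6, 208.3, 420.9, 231.5] [ 0.4336 -0.1931  3.0934] 0.196
side 0.71 [318.4, 310.6, 363.9, 335.8] [0.4625 0.2744 0.0219] 0.265
top 0.74 [153.0, 228.3, 334.4, 341.0] [0.5072 0.2253 3.3666] 0.938
top 0.65 [394.8, 245.3, 423.9, 273.8] [ 0.5652 -0.0679  2.2088] 1.002
top 0.56 [153.2, 229.1, 332.8, 263.9] [0.5764 0.2625 1.8224] 0.827
tcp [ 0.4664 -0.0443  0.1484] jaw angle -1.548 F [ 0.  -0.4  0. ] op 0.602 t 20.45 tilt 0.7
shift tool [ 0.0294 -0.0733 -0.0025]
turn about tool z (turns): -0.0266 q7 -1.759
```

View pics/side13z.png

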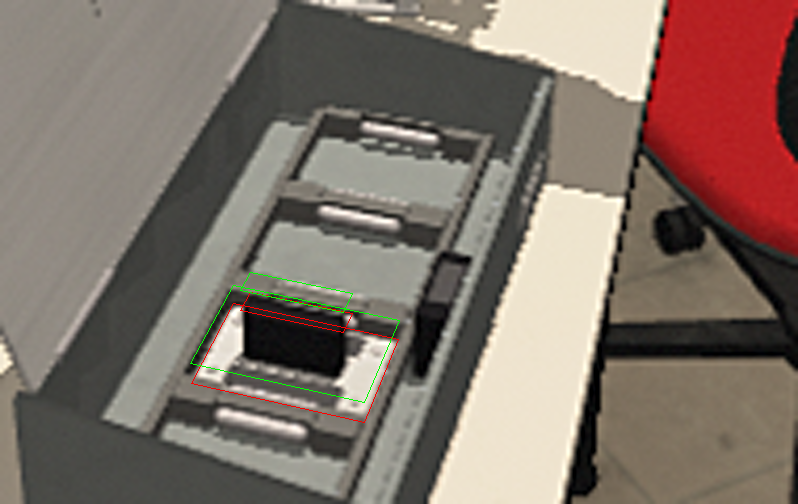

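View pics/top13z.png

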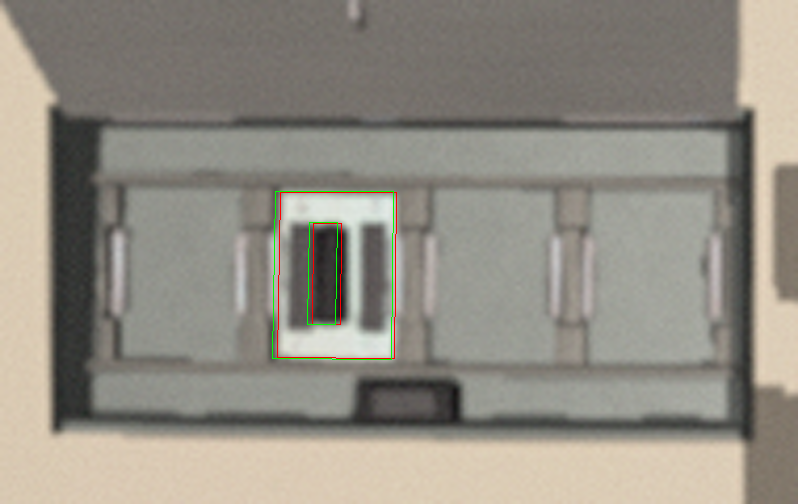

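```bash
python3 -m jog '[[0,0,0,-0.0125,0.4],[0,0,0,-0.0130,0.4],[0,0,0,0,0.4]]'; python3 - <<'E'
from h import *
plan(.541,-.0722,.08,jaw=.197+np.pi/2)
E
```

```text
clock: 20.75
tool_pos: [0.4665, -0.0436, 0.1486]
eef_rot: [0.769, -0.639, -0.005, 0.003]
contact_force: [-0.2, -0.2, 0.5]
opening: 0.599
tcp [ 0.4665 -0.0436  0.1486] jaw angle -1.3856 F [-0.2 -0.2  0.5] op 0.599 t 20.75 tilt 0.69
shift tool [ 0.0422 -0.0687  0.0676]
turn about tool z (turns): -0.0019 q7 -1.651
```

```bash
python3 -m jog '[[0.021,-0.034,0,-0.0019,0.4],[0.021,-0.034,0,0,0.4],[0,0,0.034,0,0.4],[0,0,0.034,0,0.4],[0,0,0,0,0.4],[0,0,0,0,0.4]]'; python3 - <<'E'
from h import *
plan(.541,-.0722,.01,jaw=.197+np.pi/2)
s,R=tool(); print(R[:,2].round(4), s["q"].round(2))
snap("side","side14"); snap("top","top14")
im=cv2.imread("pics/side14.png"); cv2.imwrite("pics/side14z.png",cv2.resize(im[140:270,300:450],None,fx=5,fy=4.5))
E
```

```text
clock: 21.35
tool_pos: [0.5401, -0.0729, 0.0798]
eef_rot: [0.772, -0.635, -0.006, 0.003]
contact_force: [0.3, -0.4, 1.2]
opening: 0.6
tcp [ 0.5401 -0.0729  0.0798] jaw angle -1.3767 F [ 0.3 -0.4  1.2] op 0.6 t 21.35 tilt 0.75
shift tool [-0.0002 -0.0019  0.0698]
turn about tool z (turns): -0.0005 q7 -1.607
[-0.0129  0.0019 -0.9999] [ 0.17  0.77 -0.2   1.9   0.29  0.51 -1.61]
```

View pics/side14z.png

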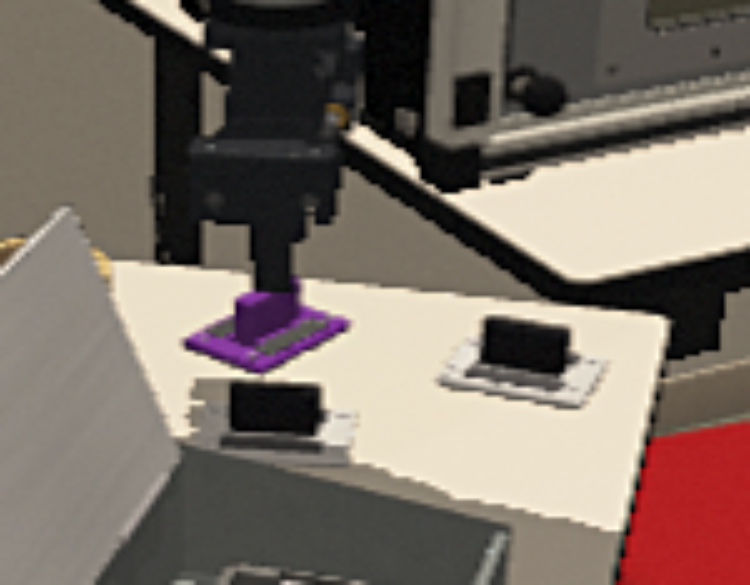

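```bash
python3 -m jog '[[0,-0.001,0.03,0,0.4],[0,0,0.03,0,0.4],[0,0,0.015,0,0.4],[0,0,0.015,0,0.4],[0,0,0,0,0.4],[0,0,0,0,0.4]]'; python3 - <<'E'
from h import *
plan(.541,-.0722,-.0246,jaw=.197+np.pi/2)
E
```

```text
clock: 22.05
tool_pos: [0.5413, -0.0737, -0.009]
eef_rot: [0.772, -0.636, -0.004, 0.002]
contact_force: [-0.6, 0.5, -0.5]
opening: 0.597
tcp [ 0.5413 -0.0737 -0.009 ] jaw angle -1.3777 F [-0.6  0.5 -0.5] op 0.597 t 22.05 tilt 0.56
shift tool [-0.0015 -0.0001  0.0156]
turn about tool z (turns): -0.0006 q7 -1.649
```

```bash
python3 -m jog '[[-0.0015,0,0.008,0,0.4],[0,0,0.006,0,0.4],[0,0,0,0,0.4],[0,0,0,0,0.4]]'; python3 - <<'E'
from h import *
plan(.541,-.0722,-.0246,jaw=.197+np.pi/2)
E
python3 -m jog '[[0,0,0,0,1],[0,0,0,0,1],[0,0,0,0,1],[0,0,0,0,1],[0,0,0,0,1]]' 30;
```

```text
clock: 22.45
tool_pos: [0.5397, -0.0723, -0.0243]
eef_rot: [0.772, -0.636, -0.005, 0.003]
contact_force: [0.3, -0.8, -0.2]
opening: 0.606
tcp [ 0.5397 -0.0723 -0.0243] jaw angle -1.3776 F [ 0.3 -0.8 -0.2] op 0.606 t 22.45 tilt 0.68
shift tool [ 0.0001 -0.0013  0.0003]
turn about tool z (turns): -0.0006 q7 -1.656
clock: 22.95
tool_pos: [0.5399, -0.0724, -0.0242]
eef_rot: [0.772, -0.636, -0.005, 0.003]
contact_force: [1.0, -0.6, 0.7]
opening: 0.173
```

```bash
python3 -m jog '[[0,0,-0.02,0,1],[0,0,-0.03,0,1],[0,0,-0.04,0,1],[0,0,-0.04,0,1],[0,0,-0.04,0,1],[0,0,0,0.0140,1],[0,0,0,0.0140,1],[0,0,0,0,1]]'; python3 - <<'E'
from h import *
plan(.4573,.2245,.15,jaw=.0204+np.pi/2)
snap("side","side15"); im=cv2.imread("pics/side15.png"); cv2.imwrite("pics/side15z.png",cv2.resize(im[100:270,310:450],None,fx=4,fy=4))
E
```

```text
clock: 23.75
tool_pos: [0.5414, -0.0727, 0.1459]
eef_rot: [0.713, -0.701, -0.005, 0.004]
contact_force: [0.3, -0.1, -2.0]
opening: 0.153
tcp [ 0.5414 -0.0727  0.1459] jaw angle -1.554 F [ 0.3 -0.1 -2. ] op 0.153 t 23.75 tilt 0.68
shift tool [-0.2986  0.0791 -0.0028]
turn about tool z (turns): -0.0006 q7 -1.704
```

View pics/side15z.png

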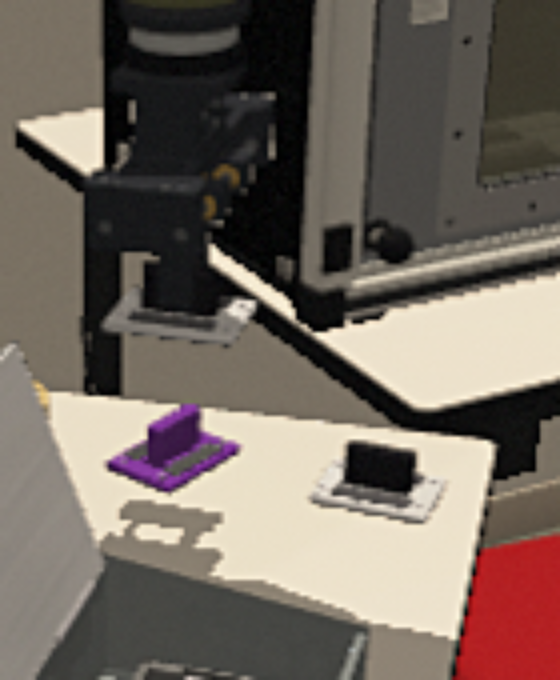

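```bash
python3 -m jog '[[-0.02,0.04,0,0,1],[-0.02,0.039,0,0,1],[-0.04,0,0,0,1],[-0.04,0,0,0,1],[-0.04,0,0,0,1],[-0.04,0,0,0,1],[-0.04,0,0,0,1],[-0.04,0,0,0,1],[-0.018,0,0,-0.0006,1],[0,0,0,0,1],[0,0,0,0,1]]'; python3 - <<'E'
from h import *
plan(.4573,.2245,.15,jaw=.0204+np.pi/2)
E
```

```text
clock: 24.9
tool_pos: [0.4572, 0.223, 0.1466]
eef_rot: [0.715, -0.699, -0.005, 0.004]
contact_force: [-0.1, 0.1, -1.8]
opening: 0.158
tcp [0.4572 0.223  0.1466] jaw angle -1.5485 F [-0.1  0.1 -1.8] op 0.158 t 24.9 tilt 0.74
shift tool [-0.0015 -0.0001 -0.0034]
turn about tool z (turns): 0.0003 q7 -2.221
```

```bash
python3 -m jog '[[-0.0015,0,0.03,0,1],[0,0,0.03,0,1],[0,0,0.03,0,1],[0,0,0.025,0,1],[0,0,0,0,1],[0,0,0,0,1]]'; cat >> h.py <<'E'
def ov(n,name,o,size,k,off,dz,nesty,B=(.4573,.2645,.0204)):
    s,R=tool(); p=s["tool_pos"]; snap(n,name); im=cv2.imread(f"pics/{name}.png")
    z=cv2.resize(im[o[1]:o[1]+size[1],o[0]:o[0]+size[0]],None,fx=k,fy=k,interpolation=cv2.INTER_CUBIC)
    Rc=np.c_[-R[:,1],-R[:,0],-R[:,2]]; og=p+Rc[:,2]*dz+Rc[:,0]*off
    for zz in(0,.008):
        P=np.array([[sx*.042,sy*.03,zz] for sx,sy in((-1,-1),(-1,1),(1,1),(1,-1))])@Rc.T+og
        cv2.polylines(z,[((proj(P,n)-o+.5)*k).round().astype(int)],True,(0,0,255),1)
    N=place(np.array([[sx*.044,nesty+sy*.032,.034] for sx,sy in((-1,-1),(-1,1),(1,1),(1,-1))]),*B)
    cv2.polylines(z,[((proj(N,n)-o+.5)*k).round().astype(int)],True,(255,0,0),1)
    cv2.imwrite(f"pics/{name}y.png",z); print("carrier est",og.round(4),"nest",place(np.array([[0,nesty,.018]]),*B).round(4))
E
python3 - <<'E'
from h import *
plan(.4573,.2245,.01,jaw=.0204+np.pi/2)
ov("side","side16",(270,240),(130,100),6,.0008,.0242,-.04)
E
```

```text
clock: 25.5
tool_pos: [0.4564, 0.224, 0.0323]
eef_rot: [0.714, -0.7, -0.004, 0.004]
contact_force: [0.7, 0.2, -1.2]
opening: 0.153
tcp [0.4564 0.224  0.0323] jaw angle -1.5514 F [ 0.7  0.2 -1.2] op 0.153 t 25.5 tilt 0.71
shift tool [-0.0005 -0.0012  0.0223]
turn about tool z (turns): -0.0002 q7 -2.262
carrier est [0.4575 0.224  0.0565] nest [[0.4581 0.2245 0.018 ]]
```

View pics/side16y.png

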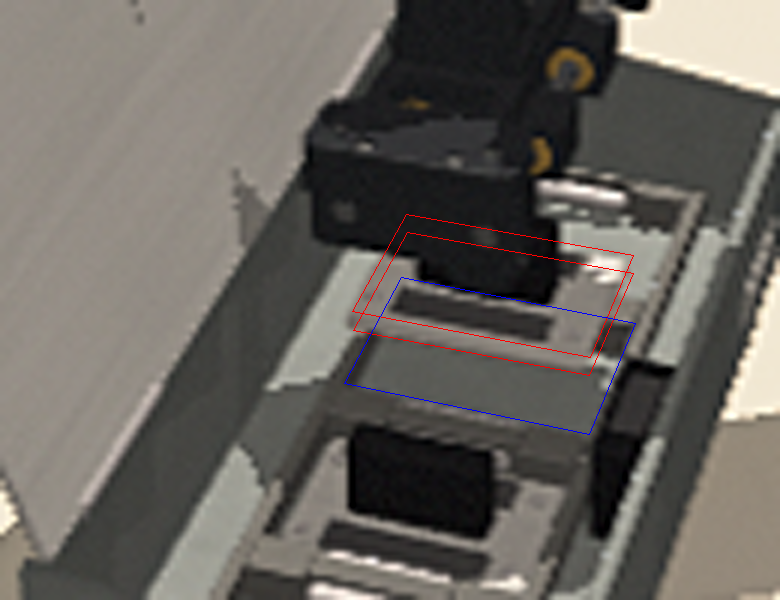

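```bash
python3 -m jog '[[-0.0005,-0.0006,0.008,0,1],[0,0,0.007,0,1],[0,0,0.004,0,1],[0,0,0.003,0,1],[0,0,0,0,1]]'
```

```text
clock: 26.05
tool_pos: [0.4564, 0.2261, 0.0098]
eef_rot: [0.715, -0.7, -0.005, 0.004]
contact_force: [-0.9, 0.3, -1.4]
opening: 0.154
```

```bash
python3 -m jog '[[0,0,0.002,0,1],[0,0,0,0,1]]'
```

```text
clock: 26.25
tool_pos: [0.4567, 0.2261, 0.0082]
eef_rot: [0.714, -0.7, -0.005, 0.003]
contact_force: [0.2, -0.3, -0.9]
opening: 0.158
```

```bash
python3 -m jog '[[0,0,0.002,0,1],[0,0,0,0,1]]'
```

```text
clock: 26.45
tool_pos: [0.4567, 0.2258, 0.0062]
eef_rot: [0.714, -0.7, -0.004, 0.004]
contact_force: [0.2, -0.9, 0.3]
opening: 0.154
```

```bash
python3 -m jog '[[0.0012,0,0,0,1],[0,0,0,0,1]]'; python3 -m jog '[[0,0,0,0,0.6],[0,0,0,0,0.6],[0,0,0,0,0.6],[0,0,-0.02,0,0.6],[0,0,-0.03,0,0.6],[0,0,-0.03,0,0.6],[0,0,0,0,1],[0,0,0,0,1],[0,0,0,0,1]]' 40;  python3 - <<'E'
from h import *
plan(.4578,.2245,.04)
snap("side","side17"); im=cv2.imread("pics/side17.png")
z=cv2.resize(im[240:340,270:400],None,fx=6,fy=6,interpolation=cv2.INTER_CUBIC)
cv2.imwrite("pics/side17y.png",z)
E
```

```text
clock: 26.65
tool_pos: [0.4567, 0.2247, 0.0062]
eef_rot: [0.714, -0.7, -0.005, 0.004]
contact_force: [-0.2, -1.6, 1.0]
opening: 0.159
clock: 27.55
tool_pos: [0.4568, 0.2246, 0.0853]
eef_rot: [0.715, -0.7, -0.005, 0.004]
contact_force: [1.3, -0.5, -0.4]
opening: 0.157
tcp [0.4568 0.2246 0.0853] jaw angle -1.5496 F [ 1.3 -0.5 -0.4] op 0.157 t 27.55 tilt 0.75
shift tool [ 0.0002 -0.0016  0.0453]
```

View pics/side17y.png

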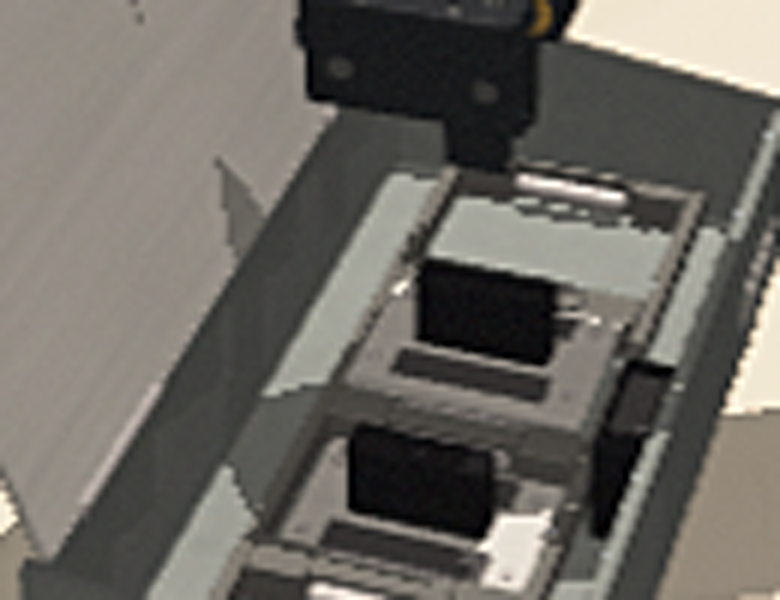

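```bash
python3 -m jog '[[0,-0.001,0.02,0,1],[0,0,0.02,0,1],[0,0,0.005,0,1],[0,0,0,0,1]]'
```

```text
clock: 28.0
tool_pos: [0.4569, 0.2245, 0.0399]
eef_rot: [0.715, -0.7, -0.005, 0.005]
contact_force: [-0.2, 0.2, -0.1]
opening: 0.007
```

```bash
python3 -m jog '[[0,0,0.003,0,1],[0,0,0.003,0,1],[0,0,0,0,1]]'
```

```text
clock: 28.3
tool_pos: [0.4581, 0.2251, 0.0353]
eef_rot: [0.714, -0.7, -0.005, 0.003]
contact_force: [0.4, -0.0, 1.3]
opening: 0.005
```

```bash
python3 -m jog '[[0,0,0.003,0,1],[0,0,0,0,1]]'
```

```text
clock: 28.5
tool_pos: [0.4579, 0.225, 0.0321]
eef_rot: [0.714, -0.7, -0.005, 0.003]
contact_force: [-0.9, -0.3, -0.6]
opening: 0.001
```

```bash
python3 -m jog '[[0,0,0.003,0,1],[0,0,0,0,1]]'
```

```text
clock: 28.7
tool_pos: [0.458, 0.2251, 0.029]
eef_rot: [0.715, -0.7, -0.005, 0.003]
contact_force: [0.1, -0.6, 0.2]
opening: 0.005
```

```bash
python3 -m jog '[[0,0,0.003,0,1],[0,0,0,0,1]]'
```

```text
clock: 28.9
tool_pos: [0.4575, 0.2249, 0.0258]
eef_rot: [0.714, -0.7, -0.005, 0.004]
contact_force: [0.8, 0.8, 0.6]
opening: 0.006
```

```bash
python3 -m jog '[[0,0,0.003,0,1],[0,0,0.002,0,1],[0,0,0,0,1]]'
```

```text
clock: 29.2
tool_pos: [0.4577, 0.2262, 0.021]
eef_rot: [0.715, -0.699, -0.005, 0.003]
contact_force: [0.0, 0.3, 0.5]
opening: 0.006
```

```bash
python3 -m jog '[[0,0,0.002,0,1],[0,0,0,0,1]]'
```

```text
clock: 29.4
tool_pos: [0.4575, 0.2243, 0.0187]
eef_rot: [0.714, -0.7, -0.005, 0.004]
contact_force: [-0.1, -0.8, -0.6]
opening: 0.007
```

```bash
python3 -m jog '[[0,0,0.002,0,1],[0,0,0,0,1]]'
```

```text
clock: 29.6
tool_pos: [0.4578, 0.2245, 0.0178]
eef_rot: [0.714, -0.7, -0.004, 0.004]
contact_force: [-1.3, -0.9, 8.9]
opening: 0.004
```

```bash
python3 -m jog '[[0,0,0.001,0,1],[0,0,0,0,1]]'
```

```text
clock: 29.8
tool_pos: [0.4578, 0.2245, 0.0177]
eef_rot: [0.714, -0.7, -0.004, 0.003]
contact_force: [-2.0, -1.4, 19.0]
opening: 0.004
```

```bash
python3 -m jog '[[0,0,-0.01,0,1],[0,0,-0.03,0,1],[0,0,-0.04,0,1],[0.04,0,-0.04,0,0.4],[0.045,0,-0.02,0,0.4],[0.045,0,0,0,0.4],[0.045,0,0,0,0.4],[0.045,0,0,0,0.4],[0.045,0,0,0,0.4],[0.045,0,0,0,0.4],[0.045,0,0,0,0.4],[0,0,0,0,0.4]]'; python3 - <<'E'
from h import *
B=(.4573,.2645,.0204)
for n,o in(("side",(270,240)),("top",(155,235))):
    im=snap(n,n+"18")[:,:,::-1]; k=4.2
    z=cv2.resize(im[o[1]:o[1]+120,o[0]:o[0]+190],None,fx=k,fy=k,interpolation=cv2.INTER_CUBIC)
    for zz,c in((.018,(0,0,255)),(.030,(0,255,0))):
      for y in(.04,-.04):
        for P in(PL[[1,3,7,5]],BAR[[1,3,7,5]]):
            P=place(place(P,0,y,0,zz),*B)
            cv2.polylines(z,[((proj(P,n)-o+.5)*k).round().astype(int)],True,c,1)
    cv2.imwrite(f"pics/{n}18z.png",z)
    for d in r.cut_out("carrier0",n):
        p,e=fitcar(d["pixels"],n); print(n,d["score"].__round__(2),d["rect"],p.round(4),round(e,3))
plan(.4313,-.192,.15,jaw=-.06+np.pi/2)
E
```

```text
clock: 31.0
tool_pos: [0.4653, -0.1339, 0.1506]
eef_rot: [0.71, -0.704, -0.003, 0.005]
contact_force: [-0.5, 0.3, -0.1]
opening: 0.602
side 0.94 [317.9, 309.1, 363.6, 333.3] [0.4639 0.2748 0.0192] 0.257
side 0.92 [334.5, 200.3, 369.7, 224.9] [ 0.5864 -0.1901  1.2522] 0.089
side 0.81 [333.9, 286.4, 372.5, 313.1] [0.4655 0.1898 3.1486] 0.309
side 0.72 [387.8, 211.3, 422.2, 231.7] [ 0.4333 -0.1917  3.0987] 0.165
top 0.94 [442.4, 226.1, 485.3, 262.3] [ 0.5841 -0.1936  1.1757] 0.104
top 0.93 [260.9, 282.6, 286.6, 322.0] [0.4568 0.2255 0.0279] 0.057
top 0.86 [220.3, 278.6, 251.7, 320.0] [0.4566 0.3081 3.172 ] 0.07
top 0.82 [444.3, 314.8, 480.7, 336.3] [ 0.3866 -0.1891  3.0727] 0.82
tcp [ 0.4666 -0.124   0.1508] jaw angle -1.5479 F [-0.1  0.6  0.1] op 0.6 t 31.2 tilt 0.69
shift tool [0.0672 0.0369 0.0011]
turn about tool z (turns): 0.0132 q7 -1.629
```

View pics/side18z.png

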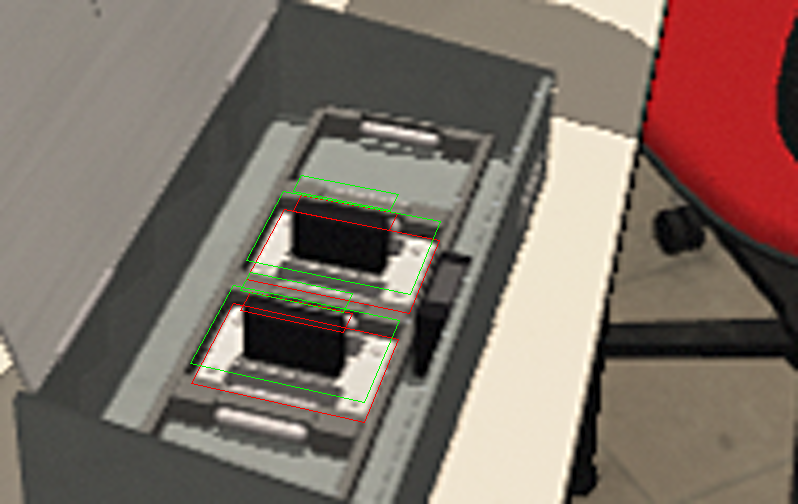

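View pics/top18z.png

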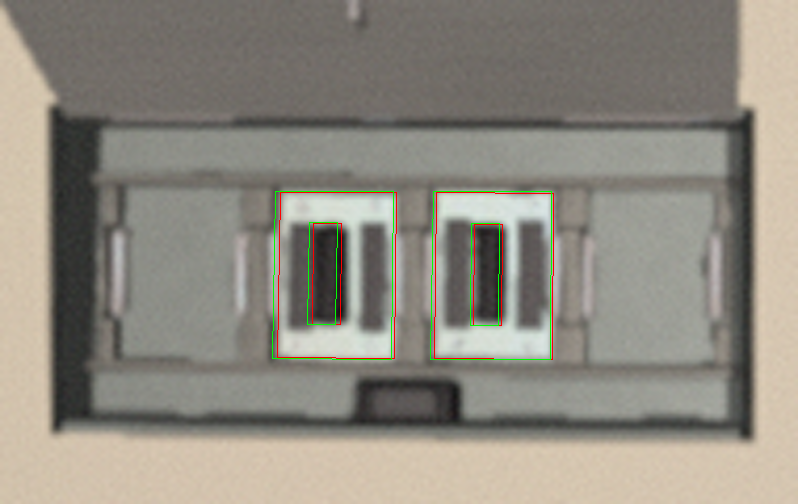

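```bash
python3 -m jog '[[0,0,0,0.0132,0.4],[0,0,0,0,0.4]]'; python3 - <<'E'
from h import *
plan(.4345,-.192,.08,jaw=-.06+np.pi/2)
E
```

```text
clock: 31.4
tool_pos: [0.4669, -0.1234, 0.1509]
eef_rot: [-0.686, 0.728, 0.005, -0.004]
contact_force: [0.2, -0.9, -0.6]
opening: 0.598
tcp [ 0.4669 -0.1234  0.1509] jaw angle -1.6295 F [ 0.2 -0.9 -0.6] op 0.598 t 31.4 tilt 0.68
shift tool [0.0705 0.0275 0.0711]
turn about tool z (turns): 0.0002 q7 -1.686
```

```bash
python3 -m jog '[[0.035,0.014,0,0,0.4],[0.035,0.0135,0,0,0.4],[0,0,0.035,0,0.4],[0,0,0.035,0,0.4],[0,0,0,0,0.4],[0,0,0,0,0.4]]'; python3 - <<'E'
from h import *
plan(.4345,-.192,0,jaw=-.06+np.pi/2)
n="side"; snap(n,"side19")
for d in r.cut_out("carrier0",n):
    p,e=fitcar(d["pixels"],n); print(n,d["score"].__round__(2),d["rect"],p.round(4),round(e,3))
im=cv2.imread("pics/side19.png"); cv2.imwrite("pics/side19z.png",cv2.resize(im[140:270,300:450],None,fx=5,fy=4.5))
E
```

```text
clock: 32.0
tool_pos: [0.4342, -0.1922, 0.0813]
eef_rot: [-0.686, 0.728, 0.005, -0.004]
contact_force: [0.7, 0.6, -0.1]
opening: 0.598
tcp [ 0.4342 -0.1922  0.0813] jaw angle -1.6294 F [ 0.7  0.6 -0.1] op 0.598 t 32.0 tilt 0.74
shift tool [-0.0001 -0.0013  0.0813]
turn about tool z (turns): 0.0002 q7 -1.603
side 0.76 [388.6, 209.2, 421.7, 230.9] [ 0.4332 -0.1911 -0.0434] 0.081
side 0.74 [338.7, 201.5, 371.6, 225.4] [ 0.5837 -0.1928  1.211 ] 0.098
side 0.65 [332.9, 286.8, 371.6, 315.7] [ 0.4653  0.1939 -0.0714] 0.254
side 0.6 [321.9, 310.5, 364.7, 337.2] [0.4636 0.2723 3.105 ] 0.311
side 0.59 [242.4, 184.2, 403.6, 390.3] [0.4209 0.401  3.1641] 0.922
```

View pics/side19z.png

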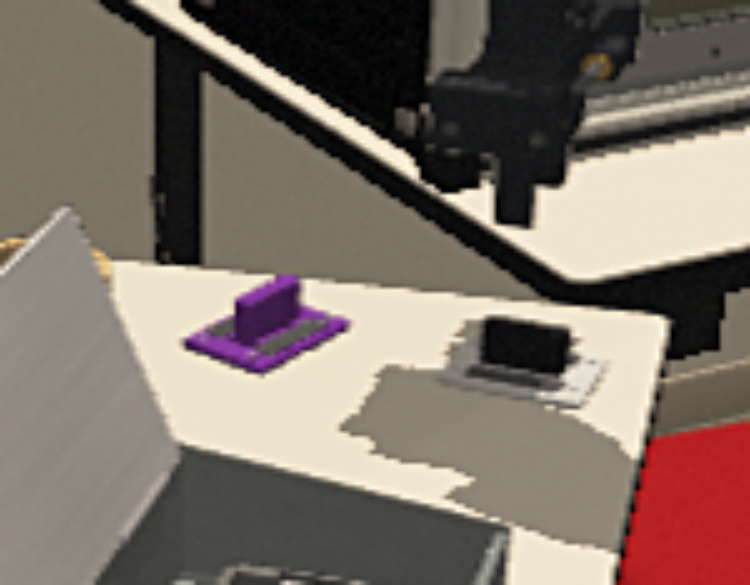

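```bash
python3 -m jog '[[0,0,0.03,0,0.4],[0,0,0.03,0,0.4],[0,0,0.015,0,0.4],[0,0,0.010,0,0.4],[0,0,0,0,0.4],[0,0,0,0,0.4]]'; python3 - <<'E'
from h import *
plan(.4345,-.192,-.0246,jaw=-.06+np.pi/2); print(r.get_state()["q"].round(3))
E
```

```text
clock: 32.7
tool_pos: [0.4339, -0.1935, -0.0029]
eef_rot: [-0.685, 0.729, 0.004, -0.003]
contact_force: [0.5, 0.2, 0.2]
opening: 0.597
tcp [ 0.4339 -0.1935 -0.0029] jaw angle -1.6324 F [0.5 0.2 0.2] op 0.597 t 32.7 tilt 0.57
shift tool [-0.0015 -0.0007  0.0216]
turn about tool z (turns): -0.0003 q7 -1.642
[ 0.355  0.882 -0.056  2.138  0.332  0.14  -1.642]
```

```bash
python3 -m jog '[[-0.0015,-0.0015,0.007,0,0.4],[0,0,0.006,0,0.4],[0,0,0,0,0.4],[0,0,0,0,0.4]]'; python3 - <<'E'
from h import *
plan(.4345,-.192,-.0246,jaw=-.06+np.pi/2); print(r.get_state()["q"].round(3))
E
```

```text
clock: 33.1
tool_pos: [0.4343, -0.1919, -0.017]
eef_rot: [-0.685, 0.729, 0.005, -0.004]
contact_force: [0.2, -0.6, -0.4]
opening: 0.605
tcp [ 0.4343 -0.1919 -0.017 ] jaw angle -1.6326 F [ 0.2 -0.6 -0.4] op 0.605 t 33.1 tilt 0.7
shift tool [ 0.0001 -0.0003  0.0076]
turn about tool z (turns): -0.0003 q7 -1.648
[ 0.344  0.912 -0.043  2.137  0.334  0.111 -1.648]
```

```bash
python3 -m jog '[[0,0,0.005,0,0.4],[0,0,0,0,0.4]]' ; python3 -m jog '[[0,0,0,0,1],[0,0,0,0,1],[0,0,0,0,1],[0,0,0,0,1],[0,0,0,0,1]]' 30; python3 -m jog '[[0,0,-0.02,0,1],[0,0,-0.03,0,1],[0,0,-0.04,0,1],[0,0,-0.04,0,1],[0,0,-0.04,0,1],[0,0,0,0,1]]'; python3 - <<'E'
from h import *
plan(.4550,.1445,.15,jaw=.0204+np.pi/2)
snap("side","side20"); im=cv2.imread("pics/side20.png"); cv2.imwrite("pics/side20z.png",cv2.resize(im[80:250,330:470],None,fx=4,fy=4))
E
```

```text
clock: 33.3
tool_pos: [0.4343, -0.1919, -0.0223]
eef_rot: [-0.685, 0.729, 0.005, -0.004]
contact_force: [-0.2, -0.6, 0.3]
opening: 0.603
clock: 33.8
tool_pos: [0.4345, -0.192, -0.0219]
eef_rot: [-0.685, 0.729, 0.004, -0.004]
contact_force: [-0.1, -2.0, 0.8]
opening: 0.171
clock: 34.4
tool_pos: [0.4394, -0.1933, 0.1522]
eef_rot: [-0.685, 0.729, 0.001, -0.002]
contact_force: [2.2, -0.7, -1.0]
opening: 0.152
tcp [ 0.4394 -0.1933  0.1522] jaw angle -1.6333 F [ 2.2 -0.7 -1. ] op 0.152 t 34.4 tilt 0.18
shift tool [-0.3381  0.0055  0.0018]
turn about tool z (turns): -0.0132 q7 -1.577
```

View pics/side20z.png

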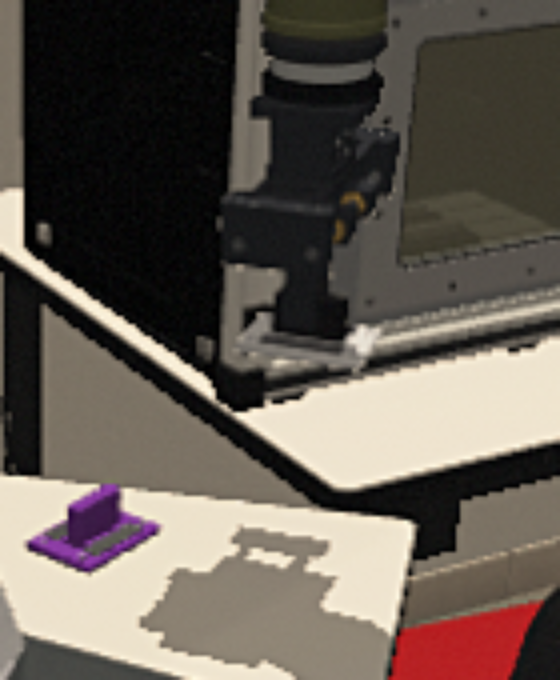

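```bash
python3 -m jog '[[0,0,0,-0.0132,1],[-0.04,-0.003,0,0,1],[-0.04,-0.003,0,0,1],[-0.04,-0.003,0,0,1],[-0.04,-0.003,0,0,1],[-0.04,-0.003,0,0,1],[-0.04,-0.003,0,0,1],[-0.04,-0.003,0,0,1],[-0.04,-0.003,0,0,1],[-0.018,0,0,0,1],[0,0,0,0,1],[0,0,0,0,1]]'; python3 - <<'E'
from h import *
plan(.4635,.1445,.03,jaw=.0204+np.pi/2)
E
```

```text
clock: 35.65
tool_pos: [0.4521, 0.145, 0.1471]
eef_rot: [0.715, -0.7, -0.005, 0.005]
contact_force: [0.4, -1.0, -2.4]
opening: 0.153
tcp [0.4521 0.145  0.1471] jaw angle -1.5495 F [ 0.4 -1.  -2.4] op 0.153 t 35.65 tilt 0.83
shift tool [ 0.0007 -0.0131  0.117 ]
turn about tool z (turns): 0.0001 q7 -2.137
```

```bash
python3 -m jog '[[0.0005,-0.0115,0.02,0,1],[0,0,0.03,0,1],[0,0,0.03,0,1],[0,0,0.03,0,1],[0,0,0,0,1],[0,0,0,0,1]]'; python3 - <<'E'
from h import *
plan(.4635,.1445,.01,jaw=.0204+np.pi/2)
ov("side","side21",(270,210),(130,100),6,-.0037,.0219,-.12)
E
```

```text
clock: 36.25
tool_pos: [0.4631, 0.1443, 0.0381]
eef_rot: [0.714, -0.7, -0.005, 0.005]
contact_force: [-0.2, 0.2, -1.3]
opening: 0.157
tcp [0.4631 0.1443 0.0381] jaw angle -1.5518 F [-0.2  0.2 -1.3] op 0.157 t 36.25 tilt 0.77
shift tool [-0.0002 -0.0008  0.0281]
turn about tool z (turns): -0.0002 q7 -2.178
carrier est [0.4597 0.1442 0.0601] nest [[0.4597 0.1445 0.018 ]]
```

View pics/side21y.png

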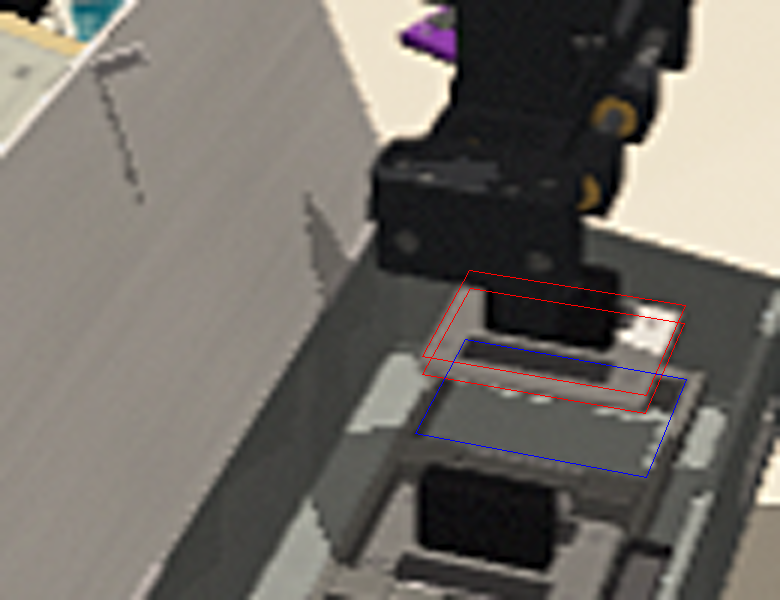

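```bash
python3 -m jog '[[0,0,0.010,0,1],[0,0,0.008,0,1],[0,0,0.005,0,1],[0,0,0.004,0,1],[0,0,0,0,1]]'
```

```text
clock: 36.8
tool_pos: [0.463, 0.1461, 0.0108]
eef_rot: [0.715, -0.7, -0.005, 0.004]
contact_force: [0.5, -0.6, -1.8]
opening: 0.154
```

```bash
python3 -m jog '[[0,0,0.003,0,1],[0,0,0,0,1]]'
```

```text
clock: 37.0
tool_pos: [0.4632, 0.1457, 0.0083]
eef_rot: [0.714, -0.7, -0.004, 0.004]
contact_force: [-0.3, -1.0, -1.5]
opening: 0.155
```

```bash
python3 -m jog '[[0.001,0,0.002,0,1],[0,0,0,0,1]]'; python3 -m jog '[[0,0,0,0,0.6],[0,0,0,0,0.6],[0,0,0,0,0.6],[0,0,-0.02,0,0.6],[0,0,-0.03,0,0.6],[0,0,-0.03,0,0.6],[0,0,0,0,1],[0,0,0,0,1],[0,0,0,0,1]]' 40;  python3 - <<'E'
from h import *
plan(.4597,.1445,.04)
snap("side","side22"); im=cv2.imread("pics/side22.png")
z=cv2.resize(im[220:340,270:400],None,fx=5,fy=5,interpolation=cv2.INTER_CUBIC)
cv2.imwrite("pics/side22y.png",z)
E
```

```text
clock: 37.2
tool_pos: [0.4634, 0.1452, 0.0062]
eef_rot: [0.714, -0.7, -0.005, 0.003]
contact_force: [0.7, 0.0, -1.7]
opening: 0.154
clock: 38.1
tool_pos: [0.4635, 0.1449, 0.0855]
eef_rot: [0.715, -0.7, -0.005, 0.004]
contact_force: [-0.4, 0.1, -0.3]
opening: 0.151
tcp [0.4635 0.1449 0.0855] jaw angle -1.5496 F [-0.4  0.1 -0.3] op 0.151 t 38.1 tilt 0.75
shift tool [0.0003 0.0032 0.0456]
```

View pics/side22y.png

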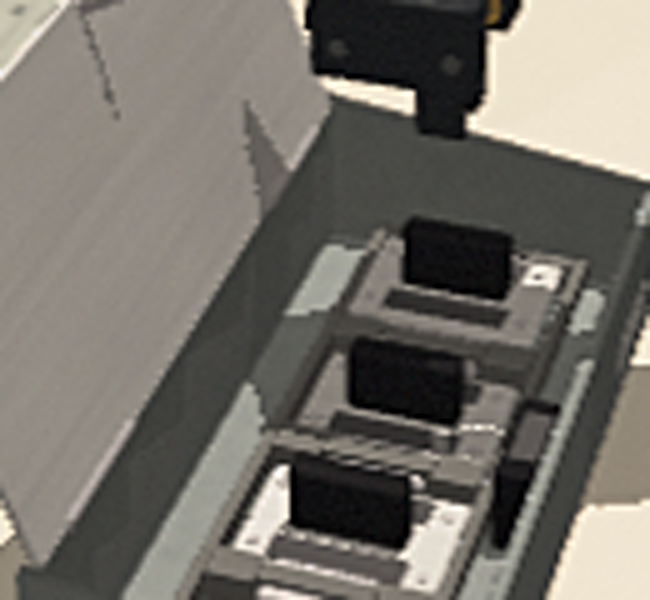

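```bash
python3 -m jog '[[0.0003,0.003,0.02,0,1],[0,0,0.02,0,1],[0,0,0.006,0,1],[0,0,0,0,1]]'
```

```text
clock: 38.55
tool_pos: [0.4595, 0.1444, 0.039]
eef_rot: [0.715, -0.7, -0.005, 0.005]
contact_force: [-0.2, -0.1, 0.3]
opening: 0.007
```

```bash
python3 -m jog '[[0,0,0.003,0,1],[0,0,0.003,0,1],[0,0,0,0,1]]'
```

```text
clock: 38.85
tool_pos: [0.4607, 0.1448, 0.0344]
eef_rot: [0.714, -0.7, -0.005, 0.003]
contact_force: [0.6, -0.2, -0.5]
opening: 0.006
```

```bash
python3 -m jog '[[0,0,0.003,0,1],[0,0,0,0,1]]'
```

```text
clock: 39.05
tool_pos: [0.4605, 0.1448, 0.0313]
eef_rot: [0.714, -0.7, -0.005, 0.003]
contact_force: [0.6, -1.0, 0.3]
opening: 0.007
```

```bash
python3 -m jog '[[0,0,0.003,0,1],[0,0,0,0,1]]'
```

```text
clock: 39.25
tool_pos: [0.4603, 0.1447, 0.0281]
eef_rot: [0.714, -0.7, -0.005, 0.004]
contact_force: [-1.1, -0.9, -0.3]
opening: 0.004
```

```bash
python3 -m jog '[[0,0,0.003,0,1],[0,0,0,0,1]]'
```

```text
clock: 39.45
tool_pos: [0.4603, 0.1447, 0.025]
eef_rot: [0.715, -0.7, -0.005, 0.004]
contact_force: [-0.6, -0.0, -0.2]
opening: 0.004
```

```bash
python3 -m jog '[[0,0,0.003,0,1],[0,0,0,0,1]]'; python3 - <<'E'
from h import *
B=(.4573,.2645,.0204); n="side"; o=(270,210); k=6
snap(n,"side23"); im=cv2.imread("pics/side23.png")
z=cv2.resize(im[o[1]:o[1]+100,o[0]:o[0]+130],None,fx=k,fy=k,interpolation=cv2.INTER_CUBIC)
for zz,c in((.018,(0,0,255)),(.030,(0,255,0))):
    for P in(PL[[1,3,7,5]],BAR[[1,3,7,5]]):
        P=place(place(P,0,-.12,0,zz),*B)
        cv2.polylines(z,[((proj(P,n)-o+.5)*k).round().astype(int)],True,c,1)
cv2.imwrite("pics/side23z.png",z)
E
```

```text
clock: 39.65
tool_pos: [0.4602, 0.1448, 0.022]
eef_rot: [0.715, -0.7, -0.005, 0.004]
contact_force: [0.2, -0.9, 0.2]
opening: 0.007
```

View pics/side23z.png

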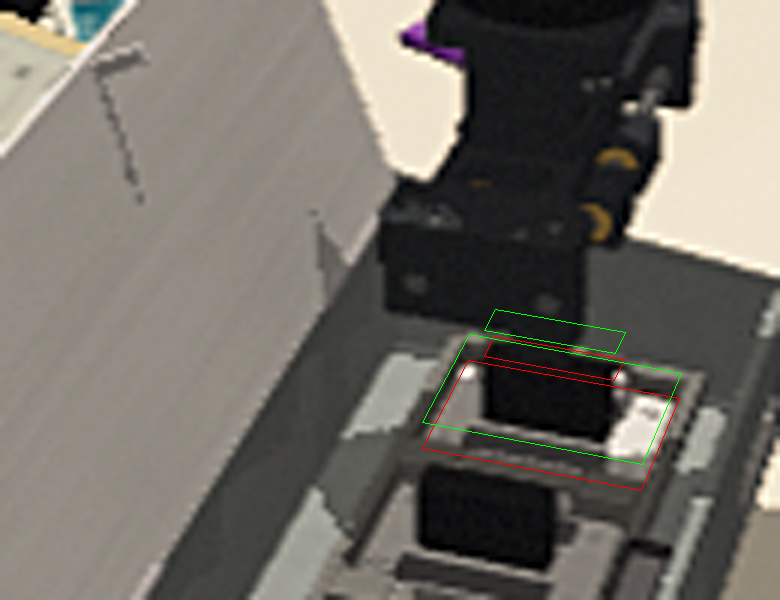

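```bash
python3 -m jog '[[0,0,0.003,0,1],[0,0,0.001,0,1],[0,0,0,0,1]]'
```

```text
clock: 40.0
tool_pos: [0.4602, 0.1448, 0.0181]
eef_rot: [0.714, -0.7, -0.005, 0.004]
contact_force: [0.1, 0.3, 0.0]
opening: 0.002
```

```bash
python3 -m jog '[[0,0,0.002,0,1],[0,0,0,0,1]]'
```

```text
clock: 40.2
tool_pos: [0.4604, 0.1448, 0.0177]
eef_rot: [0.715, -0.7, -0.004, 0.003]
contact_force: [-1.7, 0.3, 16.2]
opening: 0.004
```

```bash
python3 -m jog '[[0,0,-0.01,0,1],[0,0,-0.03,0,1],[0,0,-0.04,0,1],[0.04,0,-0.04,0,1],[0.045,0,-0.03,0,1],[0.045,0,-0.04,0,1],[0.045,0,-0.04,0,1],[0.045,0,-0.02,0,1],[0,0,0,0,1],[0,0,0,0,1]]'; python3 - <<'E'
from h import *
B=(.4573,.2645,.0204)
for n,o in(("side",(240,170)),("top",(150,215))):
    im=snap(n,n+"24")[:,:,::-1]; k=4 if n=="top" else 3.5; k=3.6
    z=cv2.resize(im[o[1]:o[1]+150,o[0]:o[0]+200],None,fx=k,fy=k,interpolation=cv2.INTER_CUBIC)
    for y in(.04,-.04,-.12):
        for P in(PL[[1,3,7,5]],BAR[[1,3,7,5]]):
            P=place(place(P,0,y,0,.018),*B)
            cv2.polylines(z,[((proj(P,n)-o+.5)*k).round().astype(int)],True,(0,0,255),1)
    # door open plane
    th=2.05-.125; d=np.array([-np.cos(th),0,np.sin(th)]); nn=np.array([np.sin(th),0,np.cos(th)])
    P=np.array([np.array([.075,0,.09])+d*.146+nn*.003+[0,s*.164,0] for s in(-1,1)]+[np.array([.075,0,.09])+nn*.003+[0,s*.164,0] for s in(1,-1)])
    W=place(P,*B); print(W.round(4).tolist())
    cv2.polylines(z,[((proj(W,n)-o+.5)*k).round().astype(int)],True,(0,255,0),1)
    cv2.imwrite(f"pics/{n}24z.png",z)
    for d in r.cut_out("carrier0",n): print(n,d["score"].__round__(2),d["rect"])
plan(.59,.26,.3)
E
```

```text
clock: 41.2
tool_pos: [0.467, -0.0533, 0.2459]
eef_rot: [0.713, -0.701, -0.004, 0.003]
contact_force: [0.1, -0.6, -0.3]
opening: 0.004
[[0.5891, 0.1032, 0.2259], [0.5824, 0.4311, 0.2259], [0.5318, 0.4301, 0.089], [0.5384, 0.1021, 0.089]]
side 0.95 [316.1, 309.9, 364.2, 336.4]
side 0.89 [341.1, 268.2, 382.0, 290.8]
side 0.74 [331.5, 288.1, 372.2, 310.6]
side 0.68 [338.5, 201.6, 370.8, 222.7]
side 0.26 [244.4, 185.3, 337.2, 334.3]
[[0.5891, 0.1032, 0.2259], [0.5824, 0.4311, 0.2259], [0.5318, 0.4301, 0.089], [0.5384, 0.1021, 0.089]]
top 0.94 [442.3, 225.7, 488.9, 248.6]
top 0.88 [220.1, 278.6, 254.5, 318.1]
top 0.87 [262.6, 283.6, 285.3, 323.4]
top 0.74 [293.1, 280.2, 326.1, 323.9]
tcp [ 0.4666 -0.0504  0.2448] jaw angle -1.5464 F [-0.1  0.   0.1] op 0.001 t 41.4 tilt 0.77
shift tool [-0.3074 -0.1302 -0.0561]
```

View pics/side24z.png

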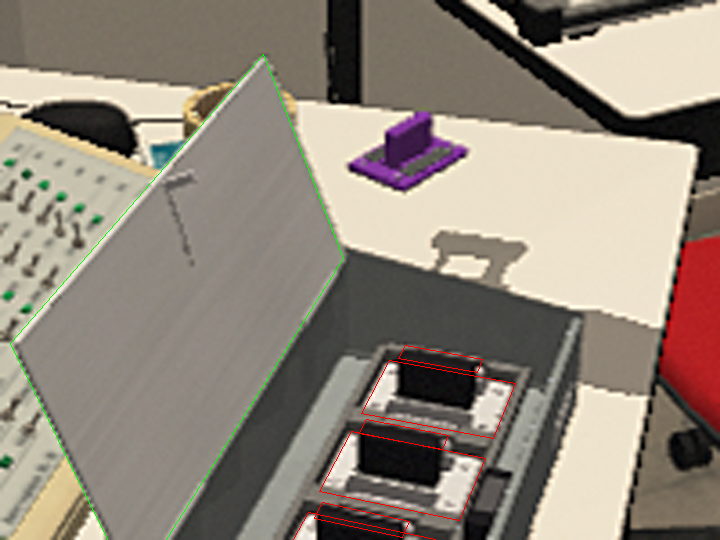

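View pics/top24z.png

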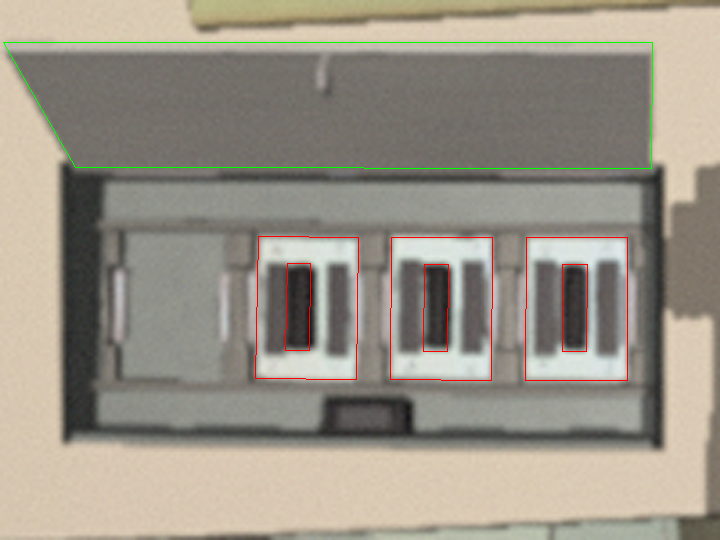

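```bash
python3 -m jog '[[-0.04,0,-0.02,0,1],[-0.04,0,-0.02,0,1],[-0.04,0,-0.01,0,1],[-0.04,0,0,0,1],[-0.04,0,0,0,1],[-0.04,0,0,0,1],[-0.04,0,0,0,1],[-0.028,0,0,0,1],[0,0,0,0,1],[0,0,0,0,1]]'; python3 - <<'E'
from h import *
plan(.635,.265,.30,jaw=.0204+np.pi/2); print(back([[300,221]],"top",.04))
E
```

```text
clock: 42.4
tool_pos: [0.4601, 0.2564, 0.2952]
eef_rot: [0.716, -0.698, -0.005, 0.005]
contact_force: [0.2, -1.0, -0.7]
opening: 0.007
tcp [0.4601 0.2564 0.2952] jaw angle -1.5464 F [ 0.2 -1.  -0.7] op 0.007 t 42.4 tilt 0.76
shift tool [-0.0043 -0.175  -0.0071]
turn about tool z (turns): 0.0006 q7 -2.305
[[0.62727087 0.16856777 0.04      ]]
```

```bash
python3 -m jog '[[-0.004,-0.03,0,0,1],[0,-0.035,0,0,1],[0,-0.035,0,0,1],[0,-0.035,0,0,1],[0,-0.035,0,0,1],[0,-0.006,0,0,1],[0,0,0,0,1],[0,0,0,0,1]]'; python3 - <<'E'
from h import *
plan(.635,.265,.166,jaw=.0204+np.pi/2)
snap("side","side25")
E
```

```text
clock: 43.2
tool_pos: [0.6358, 0.2629, 0.2938]
eef_rot: [0.715, -0.7, -0.005, 0.004]
contact_force: [-0.6, 0.4, 0.5]
opening: 0.002
tcp [0.6358 0.2629 0.2938] jaw angle -1.5495 F [-0.6  0.4  0.5] op 0.002 t 43.2 tilt 0.76
shift tool [-0.0019 -0.0009  0.1278]
turn about tool z (turns): 0.0001 q7 -2.148
```

View pics/side25.png

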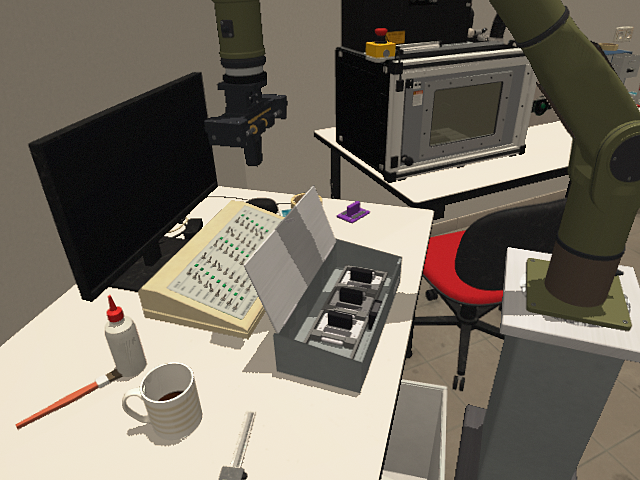

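```bash
python3 -m jog '[[0,0,0.04,0,1],[0,0,0.04,0,1],[0,0,0.03,0,1],[0,0,0.018,0,1],[0,0,0,0,1],[0,0,0,0,1]]'; python3 - <<'E'
from h import *
plan(.60,.265,.166,jaw=.0204+np.pi/2)
snap("side","side26"); im=cv2.imread("pics/side26.png"); cv2.imwrite("pics/side26z.png",cv2.resize(im[100:350,180:440],None,fx=2.5,fy=2.3))
E
```

```text
clock: 43.85
tool_pos: [0.6353, 0.264, 0.1671]
eef_rot: [0.715, -0.699, -0.005, 0.003]
contact_force: [1.4, 0.6, 0.6]
opening: 0.004
tcp [0.6353 0.264  0.1671] jaw angle -1.549 F [1.4 0.6 0.6] op 0.004 t 43.85 tilt 0.64
shift tool [-0.0018  0.0353  0.0015]
turn about tool z (turns): 0.0002 q7 -2.188
```

View pics/side26z.png

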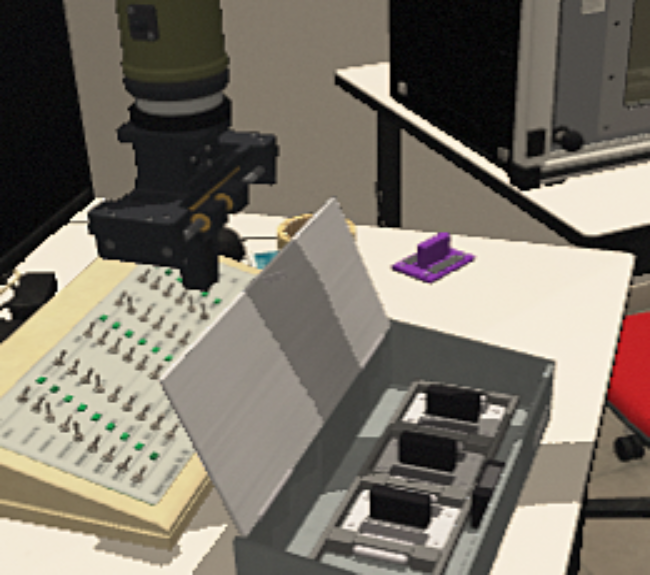

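```bash
python3 -m jog '[[0,0.02,0,0,1],[0,0.015,0,0,1],[0,0.010,0,0,1],[0,0.010,0,0,1],[0,0.010,0,0,1],[0,0,0,0,1]]'; python3 - <<'E'
from h import *
plan(.544,.265,.166,jaw=.0204+np.pi/2)
snap("side","side27"); im=cv2.imread("pics/side27.png"); cv2.imwrite("pics/side27z.png",cv2.resize(im[100:350,180:440],None,fx=2.5,fy=2.3))
E
```

```text
clock: 44.5
tool_pos: [0.5715, 0.2633, 0.1695]
eef_rot: [0.715, -0.699, -0.004, 0.001]
contact_force: [1.4, -0.3, 1.3]
opening: 0.006
tcp [0.5715 0.2633 0.1695] jaw angle -1.549 F [ 1.4 -0.3  1.3] op 0.006 t 44.5 tilt 0.48
shift tool [-0.0023  0.0274  0.0037]
turn about tool z (turns): 0.0002 q7 -2.255
```

View pics/side27z.png

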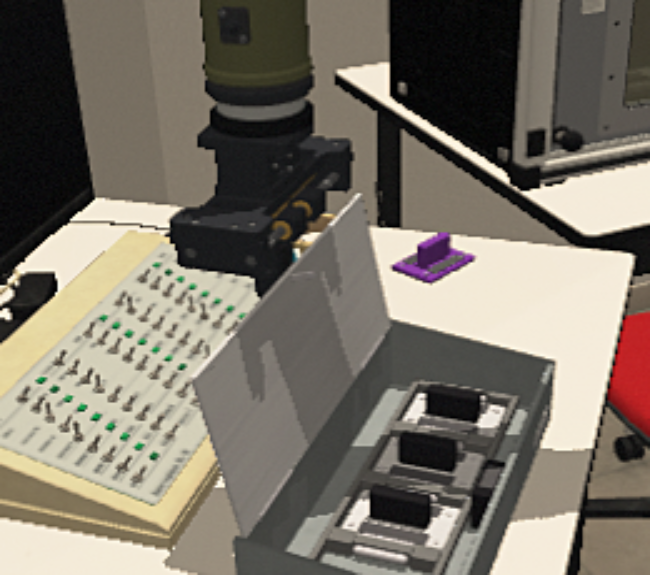

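```bash
python3 -m jog '[[0,0.0135,0.001,0,1],[0,0.0135,0.001,0,1],[0,0.014,0.002,0,1],[0,0.014,0.002,0,1],[0,0.014,0.003,0,1],[0,0,0,0,1]]'; python3 - <<'E'
from h import *
plan(.4634,.265,.1376,jaw=.0204+np.pi/2)
snap("side","side28"); im=cv2.imread("pics/side28.png"); cv2.imwrite("pics/side28z.png",cv2.resize(im[100:350,180:440],None,fx=2.5,fy=2.3))
E
```

```text
clock: 45.15
tool_pos: [0.5014, 0.2611, 0.1591]
eef_rot: [0.715, -0.699, -0.005, 0.003]
contact_force: [1.8, 0.9, 0.6]
opening: 0.004
tcp [0.5014 0.2611 0.1591] jaw angle -1.5488 F [1.8 0.9 0.6] op 0.004 t 45.15 tilt 0.64
shift tool [-0.0047  0.0377  0.022 ]
turn about tool z (turns): 0.0003 q7 -2.335
```

View pics/side28z.png

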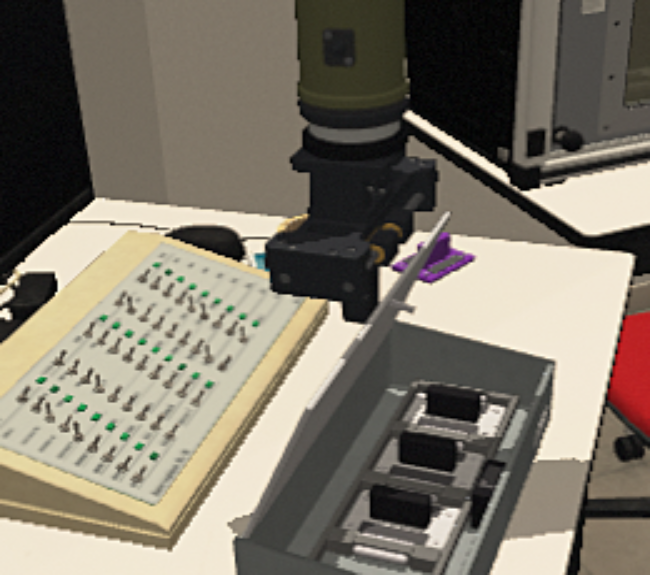

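```bash
python3 -m jog '[[-0.001,0.0135,0.005,0,1],[-0.001,0.0125,0.007,0,1],[-0.001,0.012,0.010,0,1],[0,0.008,0.009,0,1],[0,0.007,0.009,0,1],[0,0.006,0.009,0,1],[0,0.006,0.010,0,1],[0,0,0,0,1]]'; python3 - <<'E'
from h import *
plan(.427,.265,.0675,jaw=.0204+np.pi/2)
snap("side","side29"); im=cv2.imread("pics/side29.png"); cv2.imwrite("pics/side29z.png",cv2.resize(im[100:350,180:440],None,fx=2.5,fy=2.3))
E
```

```text
clock: 46.0
tool_pos: [0.4363, 0.2616, 0.0999]
eef_rot: [0.714, -0.7, -0.004, 0.004]
contact_force: [1.2, -2.4, 3.0]
opening: 0.004
tcp [0.4363 0.2616 0.0999] jaw angle -1.5505 F [ 1.2 -2.4  3. ] op 0.004 t 46.0 tilt 0.69
shift tool [-0.0036  0.0089  0.0325]
turn about tool z (turns): -0.0 q7 -2.457
```

View pics/side29z.png

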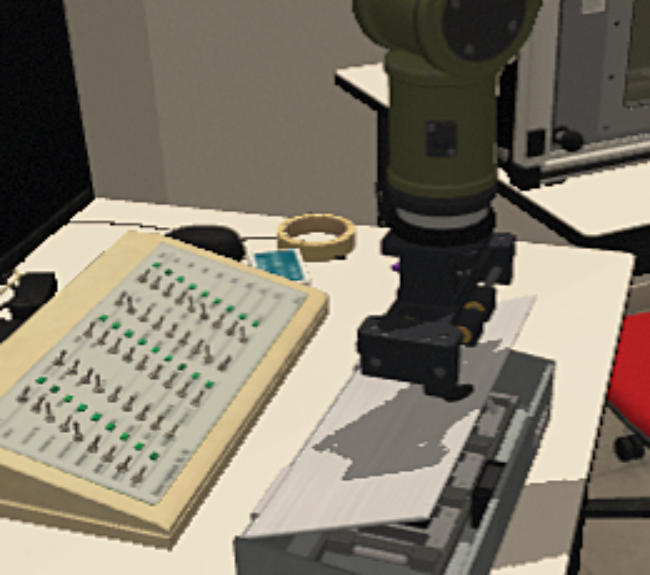

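```bash
python3 -m jog '[[-0.001,0.004,0.009,0,1],[-0.001,0.003,0.009,0,1],[0,0.002,0.009,0,1],[0,0.002,0.008,0,1],[0,0.002,0.008,0,1],[0,0.002,0.006,0,1],[0,0,0,0,1]]'; python3 - <<'E'
from h import *
plan(.416,.264,.04,jaw=.0204+np.pi/2)
print(r.get_state()["q"].round(3))
E
```

```text
clock: 46.75
tool_pos: [0.4215, 0.2657, 0.0511]
eef_rot: [0.715, -0.7, -0.005, 0.002]
contact_force: [3.8, -1.1, 6.0]
opening: 0.005
tcp [0.4215 0.2657 0.0511] jaw angle -1.5498 F [ 3.8 -1.1  6. ] op 0.005 t 46.75 tilt 0.58
shift tool [0.0017 0.0055 0.0111]
turn about tool z (turns): 0.0001 q7 -2.508
[-0.556  0.784 -0.151  2.057  0.309  0.325 -2.508]
```

Now press in small steps to the inner stop (reported z about 0.033).

```bash
python3 -m jog '[[0.001,0.003,0.004,0,1],[0,0.002,0.004,0,1],[0,0,0.003,0,1],[0,0,0,0,1]]'
```

```text
clock: 47.15
tool_pos: [0.416, 0.2655, 0.0404]
eef_rot: [0.715, -0.699, -0.005, 0.002]
contact_force: [1.9, 1.3, 4.7]
opening: 0.004
```

```bash
python3 -m jog '[[0,0,0.003,0,1],[0,0,0,0,1]]'
```

```text
clock: 47.35
tool_pos: [0.4145, 0.2643, 0.0371]
eef_rot: [0.715, -0.699, -0.005, 0.003]
contact_force: [0.8, -0.5, 1.5]
opening: 0.008
```

```bash
python3 -m jog '[[0,0,0.003,0,1],[0,0,0,0,1]]'
```

```text
clock: 47.55
tool_pos: [0.4148, 0.2642, 0.0343]
eef_rot: [0.715, -0.699, -0.005, 0.003]
contact_force: [1.1, 0.9, 4.4]
opening: 0.002
```

```bash
python3 -m jog '[[0,0,0.002,0,1],[0,0,0,0,1]]'
```

```text
clock: 47.75
tool_pos: [0.415, 0.2643, 0.033]
eef_rot: [0.715, -0.699, -0.005, 0.003]
contact_force: [0.2, 0.4, 11.9]
opening: 0.002
```

```bash
python3 -m jog '[[0,0,0.0015,0,1],[0,0,0,0,1],[0,0,0,0,1]]'
```

```text
clock: 48.05
tool_pos: [0.4152, 0.2643, 0.0322]
eef_rot: [0.715, -0.699, -0.005, 0.002]
contact_force: [-1.0, -0.5, 16.6]
opening: 0.005
```

```bash
python3 -m jog '[[0,0,-0.015,0,1],[0,0,-0.03,0,1],[0,0,-0.04,0,1],[0,0,-0.04,0,1],[0.03,0,-0.04,0,1],[0.045,0,-0.02,0,1],[0.045,0,0,0,1],[0.045,0,0,0,1],[0.045,0,0,0,1],[0.045,0,0,0,1],[0.045,0,0,0,1],[0,0,0,0,1],[0,0,0,0,1],[0,0,0,0,1],[0,0,0,0,1],[0,0,0,0,1]]'; python3 - <<'E'
from h import *
for n in("side","top"): snap(n,n+"30")
im=cv2.imread("pics/top30.png"); o=(150,215);k=3.6
z=cv2.resize(im[o[1]:o[1]+150,o[0]:o[0]+200],None,fx=k,fy=k,interpolation=cv2.INTER_CUBIC)
im=cv2.imread("pics/side30.png"); o=(240,220)
z2=cv2.resize(im[o[1]:o[1]+180,o[0]:o[0]+200],None,fx=k,fy=3,interpolation=cv2.INTER_CUBIC)
cv2.imwrite("pics/end.png",cv2.resize(np.vstack([z,z2]),(400,600)))
cv2.imwrite("pics/sidez30.png",z2)
pad=place(np.array([[.075-.121*np.cos(.125)-.003*np.sin(.125),0,.09-.121*np.sin(.125)+.003]]),.4573,.2645,.0204)
print(proj(pad,"side"),proj(pad,"top"),r.get_state()["clock"],r.get_state()["contact_force"])
E
```

```text
clock: 49.65
tool_pos: [0.4234, -0.0356, 0.2154]
eef_rot: [0.716, -0.699, -0.005, 0.003]
contact_force: [-0.2, 0.4, -0.6]
opening: 0.005
[[368.03865958 297.24732883]] [[249.53205167 321.94163226]] 49.75 [-0.11377739 -0.05038174 -0.68789911]
```

View pics/side30.png

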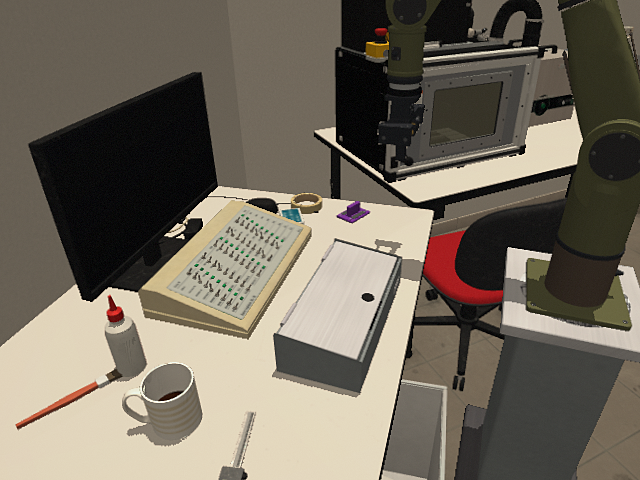

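View pics/sidez30.png

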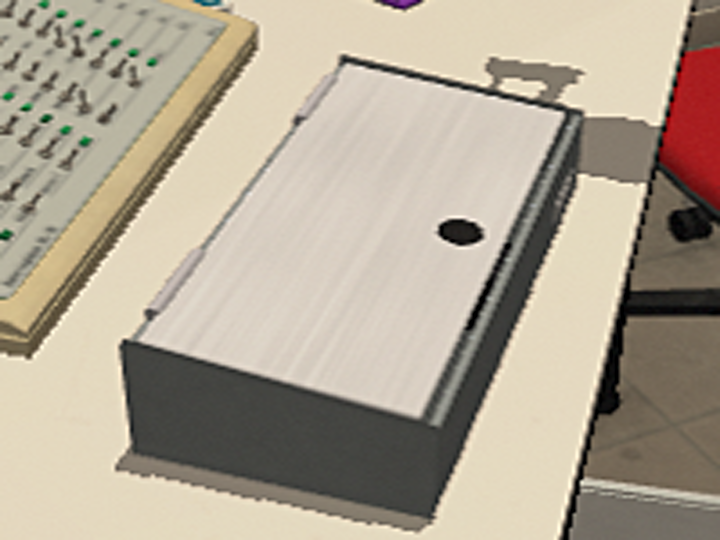

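View pics/top30.png

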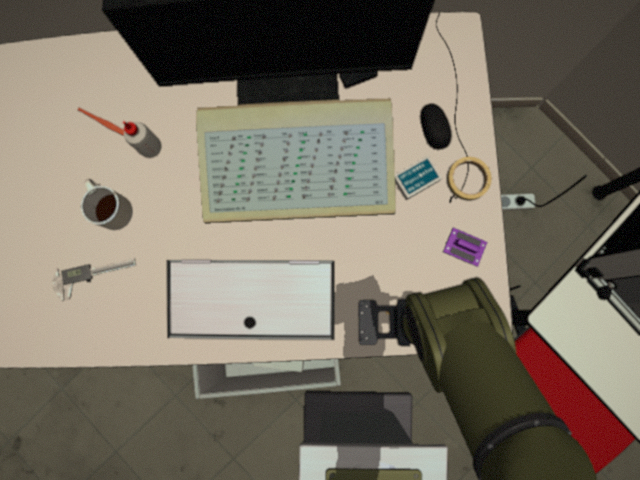

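```bash
python3 - <<'E'
from h import *
a=cv2.imread("pics/side2.png",0);b=cv2.imread("pics/side30.png",0)
for im in(a,b):
    s=im[285:310,355:382]; ys,xs=np.nonzero(s<60); print(xs.mean()+355,ys.mean()+285,len(xs))
snap("side","side31"); c=cv2.imread("pics/side31.png",0); s=c[285:310,355:382]; ys,xs=np.nonzero(s<60); print(xs.mean()+355,ys.mean()+285)
print(r.finish_job())
E
```

```text
369.4148936170213 298.2659574468085 94
369.4148936170213 298.2659574468085 94
369.2903225806452 298.247311827957
the job is handed in; nothing more can be done
None
```

I handed the job in with all three carriers from the table seated in nests 1, 2 and 3 and the door closed and caught. The job gives no verdict, so these are my own last checks.

**What I did:**
- **Door opening:** I pushed the pad in to its stop at about 17 N. The door sprang fully open.
- **Carriers:** I pressed each one down with closed fingers to a hard stop, at about 16–38 N. The fourth carrier was absent, and I left the purple look-alike alone.
- **Door closing:** I swung the door down from behind, pushed it to the inner stop at about 17 N and let go.

**Last checks:**
- **Seating:** Before closing, both camera views showed each carrier level and matching the seated outline on its nest floor. The hard stop came at the same height for all three.
- **Door:** More than a second after release the door was still flush. Its pad was back at the pixel position it had before the job, to about 0.1 px.
- **Surroundings:** The carton and tape roll look unmoved, and the arm was clear of everything.

**What disagreed or was unexpected:**
- **Tool height:** The fingertips sit about 37 mm higher than the reported tool position. I confirmed this from the side camera and from contact with the door pad, and corrected for it throughout.
- **Snap-in force:** I never recorded the 5–15 N of the carriers passing the noses. The only force I read was at the floor, so seating rests on the pictures and the hard stop.
- **Peak force:** The first carrier's press reached about 38 N, well above the 15 N needed and close to the 40 N limit for the arm and gripper body. I pressed the other two more gently.

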